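Decant the laundry tablets and shut the box

ROBOT

A 6-joint arm with a two-finger parallel gripper is mounted at the origin on the work surface. World frame = base frame: x ahead of the robot, y to its left, z up, the work surface at z = 0. Lengths are in m, angles in rad, forces in N, time in s.
With the tool pointing down it reaches from about 0.35 to 0.85 m from the base axis. Payload 8.1 kg.
Tool frame: the origin (TCP) lies on the front face of the gripper's body, between the roots of the fingers; the fingertips stand 84 mm ahead of it and the grasp point (between the pads) lies 65 mm ahead of it; z points along the fingers, y is the line along which they close (so a half turn about z gives the same grasp; the last joint's range is limited). The gripper opens to 93 mm and grips with 3 to 60 N. Pads are 15 mm wide; open, the fingers measure 128 mm over their backs; the gripper's body (75 mm by 188 mm) begins 65 mm behind the grasp point.
Start: joints at [-1.262, 0.13, 1.488, -0, 1.523, -0.085], TCP at [0.23, -0.554, 0.303] pointing down, gripper open.
Joint ranges: [-2.96, 2.96], [-0.89, 2.26], [0.02, 2.5], [-1.34, 4.48], [0, 2.73], [-2.66, 2.66]. Speed limits (rad/s): [2.39, 2.39, 2.79, 3.14, 3.14, 3.14].

INTERFACE

Orientations are given as a rotation vector (axis times angle).
In Python, from cell import bot gives the robot as it stands.
- The arm moves only by the tool move_arm, never from a script. Its argument "moves" is one flat list of numbers, 7 for each row, row after row: the shift along the tool's x, y, z in m, then the turn, a rotation vector about the tool's x, y, z in degrees, then the opening in per cent of the stroke, from 0 (shut) to 100 (fully open). In form: [x, y, z, rx, ry, rz, claw, x, y, z, rx, ry, rz, claw, ...]. A call has exactly 5 rows; each row shifts and turns the commanded pose from where the row before left it, along the tool's axes as they then stand; what a row does not reach is not made up. A row lasts 1/12 s, in which the tool goes at most 41.7 mm and 7.16 degrees, less where a joint would pass 70% of its speed; a pose out of reach is approached as far as the arm can. A call is refused whole if a number of a shift passes 0.0417 or a number of a turn 7.16, either way. A call with a gripper value outside its range is refused whole. The fingers move at their own pace and stop on an object; the grip force is fixed at half the most. Time passes only in rows, so rows that do not move let the fingers close, or fill a call up. It gives the time, the measured TCP pose, the force, the opening and the grip force at its end, in the units of the state.
- bot.get_state(): the state, without advancing time (a new reading comes with each control period).
- bot.snapshot(name): name is "side" or "top"; returns the picture (384x512x3 uint8, blue, green, red); there is no depth.
- bot.camera_params(name): a dict with "fx", "fy", "cx", "cy" (pixels), "k1" (the pictures are not rectified: a ray, as slopes to the right and down, at radius r is drawn at 1 + k1 r^2 times it, then the intrinsics apply), "R" (3x3) and "t" (3): a world point X has camera coordinates R X + t. Camera axes: x right, y down, z forward; pixel columns grow to the right and rows downward; lengths in m; the calibration is good to about 2 mm. A picture is of the moment at which its call begins. camera_params takes no time and is no camera call.
- bot.sign_off(): hands the job in; it is judged then, once.
The state is a dict: "time": time; "joint_positions": joint angles; "qd": joint speeds; "effort": joint torques, N m; "eef_pos": TCP position; "ee_rot": TCP orientation; "ft_force": force on the tool from outside, world axes, zero at the start; "torque": the same for the moment, N m; "gripper_width": opening from 0.0 (shut) to 1.0 (fully open); "grip_force": force on a finger pad.
Only numpy, scipy, OpenCV 4.12 (cv2) and the standard library are available. Lean on these libraries where they do the work, as an engineer would, in place of code of your own. Each camera call takes 0.05 s, during which the arm holds its last target. There are 200 camera calls.

TASK

Tip the five laundry tablets out of the mug into the open storage box so that all of them end up in it. Then stand the empty mug upright in the drip tray with the other mug, setting it down gently, and shut the lid of the box fully so the tablets keep dry. Leave everything else where it is.

Things in the scene. Friction and masses are not known exactly. Their poses are not given: they have to be found in the camera images.
- mug: mug holding the tablets: white stoneware, 240 g, 90 mm high, outside diameter 64 mm at the foot growing evenly to 71 mm at the rim, wall 3.5 mm, floor 4.5 mm. Origin: centre of its underside; z up its axis; handle along its +y. It starts upright left or right of the box, handle roughly to the robot. Tablets slide out once tipped to 125 degrees; a stubborn one needs up to 150 or a shake
- mug_rim (a point): centre of the mouth of that mug, on its axis, 90 mm above its underside
- mug_handle (a point): middle of that mug's loop handle (9 mm round bar), 62 mm from the axis along the mug's +y and 46 mm up. The loop runs from 20 to 72 mm height and reaches 67 mm from the axis
- tablet1: pressed laundry tablet, a rounded square block 24 x 24 x 15 mm of about 15 g, white with a pale blue-grey top layer; origin at its centre. At the start all five lie loosely stacked in the mug, reaching about 50 mm above the worktop
- tablet2: pressed laundry tablet, a rounded square block 24 x 24 x 15 mm of about 15 g, white with a pale blue-grey top layer; origin at its centre. At the start all five lie loosely stacked in the mug, reaching about 50 mm above the worktop
- tablet3: pressed laundry tablet, a rounded square block 24 x 24 x 15 mm of about 15 g, white with a pale blue-grey top layer; origin at its centre. At the start all five lie loosely stacked in the mug, reaching about 50 mm above the worktop
- tablet4: pressed laundry tablet, a rounded square block 24 x 24 x 15 mm of about 15 g, white with a pale blue-grey top layer; origin at its centre. At the start all five lie loosely stacked in the mug, reaching about 50 mm above the worktop
- tablet5: pressed laundry tablet, a rounded square block 24 x 24 x 15 mm of about 15 g, white with a pale blue-grey top layer; origin at its centre. At the start all five lie loosely stacked in the mug, reaching about 50 mm above the worktop
- box: storage box for the tablets: white enamelled steel, fixed, 160 mm (x) x 200 mm (y) outside, 110 mm high, wall and floor 4 mm, open on top, with a wooden flap lid hinged on its far (+x) top edge. Origin at the centre of its underside, z up; yaw within about 0.2 rad of the robot's axes
- lid (a joint): angle of the box's wooden lid in rad: 0 = shut flat on the box, growing as it opens up and away from the robot; it starts open at 1.7 to 1.95 (1.57 = upright, stop at 2.0). Stiff hinge: the lid stays where it is left; about 2 N at its free edge moves it. Lid 160 mm (from hinge to free edge) x 200 mm x 10 mm, 160 g
- lid_hinge (a point): middle of the lid's hinge line, which runs along the box's y axis, at the box's far top edge (80 mm from the box's centre along its +x, 110 mm up)
- lid_handle (a point): in the black knob on the lid's outer face, 130 mm from the hinge and in the middle of its width; knob 28 mm across, standing 43 mm out of the lid. This point is 35 mm out of the lid's face
- tray: shallow aluminium drip tray, fixed, 200 mm (x) x 260 mm (y) outside, floor 4 mm thick, rim 20 mm high (its rolled edge to 23 mm), inside 192 x 252 mm. Origin at the centre of its underside, z up. It lies on the other side of the box from the mug. The half towards its -y is free; the other mug stands in the half towards its +y
- other_mug: empty mug of the same kind and size (origin likewise), standing in the tray. Bystander: do not disturb.
- soap: Bystander: do not disturb. Bar of soap 75 x 50 x 26 mm; origin at the centre of its underside
- brush: Bystander: do not disturb. Wooden brush 180 mm long, 42 mm wide, 20 mm high, lying behind the box; origin at the middle of its length, at its underside
- conditioner: Bystander: do not disturb. Upright white bottle 76 mm across, 198 mm high, far back at the left; origin at the centre of its underside
- spray: Bystander: do not disturb. Upright trigger spray bottle 68 mm across, 217 mm high, far back at the right; origin at the centre of its underside
- peg1: Bystander: do not disturb. Wooden clothes peg 75 x 18 x 10 mm lying flat; origin at the centre of its underside
- peg2: Bystander: do not disturb. Another such clothes peg
Not all that is in view belongs to the job. What is shaped like the mug but green or orange is not meant.

How it is judged:
By the outcome, as a careful person would: the job done as asked, in the order asked, and still so for the second after the job is handed in, with the robot touching nothing.
It also fails if it takes over 72 s, if anything falls off the work surface, if the arm or the gripper's body presses on something with over 40 N, if the wrist force passes 120 N, or if a joint passes its speed limit or range.

## Working session

There is one attempt and no reset: what is moved stays moved. The work goes in short steps, Python scripts to look and compute and a tool call to move; the robot and the scene stay as the last step left them, time stands still between calls to the robot, and variables do not carry over. Pictures are saved under pics/ and viewed, at most 10 in all, crops included, and the job is handed in when it is done.

Besides the shell and the picture viewer there is one more tool, called after ">>>" as a command line: name --argument value ..., lists and objects as JSON in quotes. move_arm: Moves the arm, as the interface text tells. Its arguments: {"type":"object","properties":{"moves":{"type":"array"}},"required":["moves"]}

```bash
ls; mkdir -p pics; python3 - <<'E'
from cell import bot
import cv2
for n in("top","side"):
    im=bot.snapshot(n); cv2.imwrite(f"pics/{n}0.png",im)
    p=bot.camera_params(n); print(n,p)
print(bot.get_state())
a=cv2.imread("pics/top0.png");b=cv2.imread("pics/side0.png")
E
```

```text
pics
top {'fx': 380.69303054131467, 'fy': 380.69303054131467, 'cx': 250.28305371230445, 'cy': 191.35652102606227, 'k1': -0.12135510790597306, 'R': array([[ 0.01293886, -0.9998531 , -0.01124151],
       [-0.99638816, -0.0119488 , -0.08407059],
       [ 0.08392392,  0.01228868, -0.99639639]]), 't': array([0.00710199, 0.52142865, 1.08511354])}
side {'fx': 484.1742159899253, 'fy': 484.1742159899253, 'cx': 254.4073660785647, 'cy': 190.63828302711318, 'k1': -0.1952627345628486, 'R': array([[ 0.98407744, -0.17768195, -0.00455136],
       [-0.14309079, -0.77678745, -0.61329136],
       [ 0.10543536,  0.60417745, -0.78984365]]), 't': array([-0.51759296,  0.13348152,  1.60089318])}
{'time': 0.1, 'joint_positions': array([-1.26241293e+00,  1.31095187e-01,  1.48915040e+00, -2.92188904e-05,
        1.52300065e+00, -8.54178978e-02]), 'qd': array([-0.00121215, -0.00301097, -0.00156631, -0.00040598,  0.0018393 ,
        0.00035575]), 'effort': array([ 1.76616566e-03, -5.61342108e+01, -4.93094766e+01,  7.70486402e-02,
        2.91383924e-02, -2.87596038e-05]), 'eef_pos': array([ 0.23011144, -0.55372076,  0.3017975 ]), 'ee_rot': array([-3.07928077e+00, -6.14273651e-01,  3.34352945e-04]), 'ft_force': array([-0.19340142,  0.05712528, -1.41954195]), 'torque': array([ 0.00312274, -0.02513633,  0.03695125]), 'grip_force': 0.0, 'gripper_width': 1.0021574748983566}
```

View pics/top0.png

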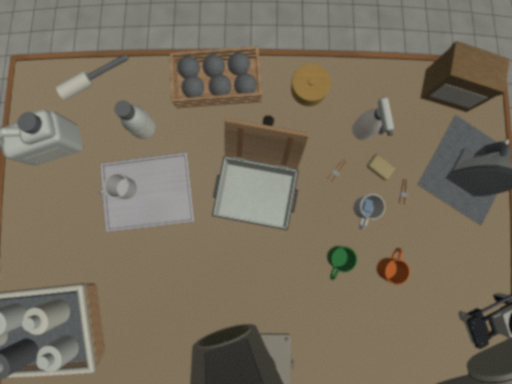

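View pics/side0.png

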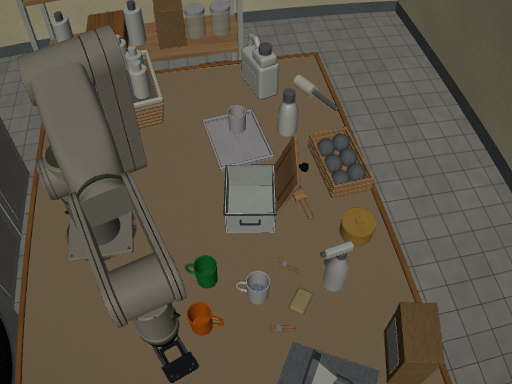

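Mug candidates in the top view:
- White with blue-grey content at (371,206), right of the box.
- Green at (342,258), a decoy.
- Orange at (397,268), a decoy.
- Empty white at (120,186), in the tray; this is other_mug.

The one meant is (371,206), because it is white, holds the tablets, and stands across the box from the tray. I'll confirm it in a crop.

```bash
cat > h.py <<'E'
import numpy as np, cv2
from cell import bot
from scipy.spatial.transform import Rotation as Ro
def cam(n):
    p=bot.camera_params(n); K=np.array([[p['fx'],0,p['cx']],[0,p['fy'],p['cy']],[0,0,1.]])
    return K,np.array([p['k1'],0,0,0,0.]),np.array(p['R']),np.array(p['t'])
def ray(n,uv):
    K,D,R,t=cam(n); u=cv2.undistortPoints(np.array([[uv]],float),K,D)[0,0]
    return -R.T@t, R.T@np.array([u[0],u[1],1.])
def plane(n,uv,z):
    o,d=ray(n,uv); return o+d*(z-o[2])/d[2]
def proj(n,X):
    K,D,R,t=cam(n); return cv2.projectPoints(np.atleast_2d(np.array(X,float)),cv2.Rodrigues(R)[0],t,K,D)[0][:,0]
def tri(uvt,uvs):
    o1,d1=ray("top",uvt);o2,d2=ray("side",uvs)
    s=np.linalg.lstsq(np.c_[d1,-d2],o2-o1,rcond=None)[0]
    a,b=o1+d1*s[0],o2+d2*s[1]; return (a+b)/2,np.linalg.norm(a-b)
E
python3 - <<'E'
from h import *
im=cv2.imread("pics/top0.png")
cv2.imwrite("pics/crop.png",cv2.resize(im[100:300,90:420],None,fx=2.4,fy=2.4,interpolation=cv2.INTER_CUBIC))
im2=cv2.imread("pics/side0.png")
cv2.imwrite("pics/crops.png",cv2.resize(im2[80:350,170:350],None,fx=2.2,fy=2.2,interpolation=cv2.INTER_CUBIC))
E
```

```text
(no output)
```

View pics/crop.png

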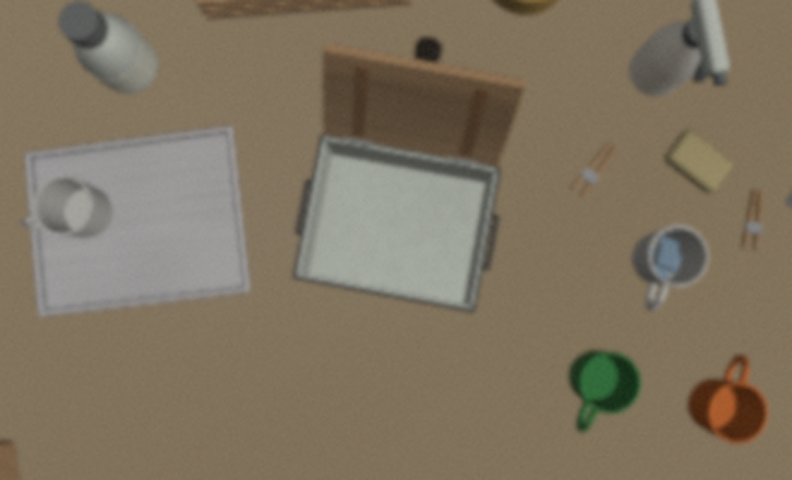

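View pics/crops.png

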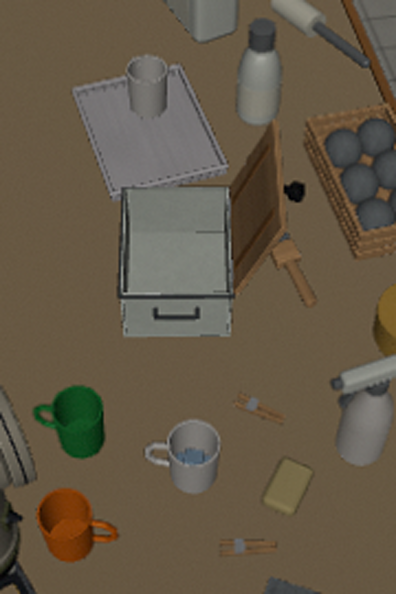

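The crop confirms it: the white mug with blue-grey tablets has its rim centre at crop (679,255), about (373,206) in the full picture, and its handle end at about (362,225). The box, tray and lid corners are also visible, so I'll convert them all to world points.

```bash
python3 - <<'E'
from h import *
np.set_printoptions(precision=4,suppress=True)
f=lambda u,v:((u+.5)/2.4-.5+90,(v+.5)/2.4-.5+100)
P=lambda u,v,z:plane("top",f(u,v),z)[:2]
print("mug rim",P(679,255,.09),"handle",P(653,302,.046), "side", plane("side",(170+194/2.2,80+440/2.2),.09)[:2], "shndl",plane("side",(170+147/2.2,80+453/2.2),.046)[:2])
b=[P(*c,.11) for c in((296,278),(474,309),(497,168),(323,137))];print("box",b,np.mean(b,0))
t=[P(*c,.021) for c in((26,155),(231,128),(249,290),(40,313))];print("tray",t,np.mean(t,0))
print("other",P(67,207,.09),"green",P(607,381,.09),"gh",P(584,425,.046),"orange",P(735,408,.09),"oh",P(740,362,.046))
print("soap",P(700,160,.02),"pegs",P(592,168,.01),P(754,220,.01),"spray",P(709,30,.2),"cond",P(83,22,.19))
print("camera",-cam("top")[2].T@cam("top")[3])
kn,e=tri(f(428,48),(170+293/2.2,80+190/2.2));print("knob",kn,e)
le=tri(f(521,85),(170+233/2.2,80+292/2.2));print("lid near-right?",le, tri(f(325,48),(170+276/2.2,80+124/2.2)))
E
```

```text
mug rim [ 0.4794 -0.3237] handle [ 0.4254 -0.3054] side [ 0.4798 -0.3195] shndl [ 0.4181 -0.3052]
box [array([0.4479, 0.1111]), array([ 0.4161, -0.0869]), array([ 0.5739, -0.1119]), array([0.6068, 0.084 ])] [ 0.5112 -0.0009]
tray [array([0.5975, 0.4643]), array([0.6327, 0.2052]), array([0.4343, 0.1777]), array([0.4013, 0.4374])] [0.5165 0.3211]
other [0.5262 0.3825] green [ 0.336 -0.24 ] gh [ 0.2804 -0.2231] orange [ 0.3053 -0.3885] oh [ 0.3546 -0.4112]
soap [ 0.6004 -0.374 ] pegs [ 0.5898 -0.2408] [ 0.5278 -0.4451] spray [ 0.7111 -0.3268] cond [0.7162 0.3384]
camera [ 0.4284 -0.      1.1251]
knob [ 0.6767 -0.0298  0.2204] 0.006529475945109504
lid near-right? (array([ 0.6113, -0.1342,  0.1607]), np.float64(0.08960193067501893)) (array([0.6715, 0.0725, 0.248 ]), np.float64(0.0001630338065580213))
```

>>> move_arm --moves '[0, 0, -0.03, 0, 7, 0, 100, 0, 0, -0.03, 0, 7, 0, 100, 0, 0, -0.03, 0, 7, 0, 100, 0, 0, -0.03, 0, 7, 0, 100, 0, 0, -0.03, 0, 7, 0, 100]'

```text
time: 0.52
eef_pos: [0.1971, -0.5677, 0.4489]
ee_rot: [-2.831, -0.569, -0.902]
ft_force: [1.0, -1.1, -0.9]
gripper_width: 0.997
grip_force: 0.0
```

```bash
python3 - <<'E'
from h import *
s=bot.get_state()
for k in("joint_positions","eef_pos","ee_rot"):print(k,np.round(s[k],4).tolist())
print(Ro.from_rotvec(s["ee_rot"]).as_matrix().round(3))
E
```

```text
joint_positions [-1.5878, 0.204, 1.2402, 0.5967, 1.9077, -0.2721]
eef_pos [0.1971, -0.5677, 0.4489]
ee_rot [-2.8313, -0.5693, -0.9017]
[[ 0.752  0.386  0.534]
 [ 0.316 -0.923  0.22 ]
 [ 0.578  0.003 -0.816]]
```

>>> move_arm --moves '[0, 0.0, -0.04, 7, 0, 0, 100, 0, 0, -0.04, 7, 0, 0, 100, 0, 0, -0.04, 7, 0, 0, 100, 0, 0, 0, 7, 0, 0, 100, 0, 0, 0, 7, 0, 0, 100]'

```text
time: 0.93
eef_pos: [0.1549, -0.595, 0.5194]
ee_rot: [-2.376, -0.68, -0.64]
ft_force: [0.7, 0.5, 0.2]
gripper_width: 1.001
grip_force: 0.0
```

```bash
cat > kin.py <<'E'
from h import *
import json,itertools
from scipy.optimize import least_squares
def rots(q,s):
    A=Ro.from_euler('z',q[0]); B=A*Ro.from_euler('y',q[1]); C=B*Ro.from_euler('y',q[2])
    return A,B,C,C*Ro.from_euler('ZYZ',[s[0]*q[3],q[4],s[1]*q[5]+s[2]])
def fk(q,p,s):
    A,B,C,T=rots(q,s)
    return A.apply([p[0],0,p[1]])+B.apply([0,0,p[2]])+C.apply([p[3],0,p[4]])+T.apply([0,0,p[5]]),T
E
python3 - <<'E'
from kin import *
st=bot.get_state()
D=[([-1.26241293e+00,1.31095187e-01,1.48915040e+00,-2.92188904e-05,1.52300065e+00,-8.54178978e-02],[0.23011144,-0.55372076,0.3017975],[-3.07928077,-0.614273651,3.34e-4]),
([-1.5878,0.204,1.2402,0.5967,1.9077,-0.2721],[0.1971,-0.5677,0.4489],[-2.8313,-0.5693,-0.9017]),
([*map(float,st["joint_positions"])],[*map(float,st["eef_pos"])],[*map(float,st["ee_rot"])])]
json.dump(D,open("d.json","w")); print(D[2])
for a,b in itertools.product((1,-1),(1,-1)):
  for o in(0,np.pi/2,np.pi,-np.pi/2):
    e=[(rots(q,(a,b,o))[3].inv()*Ro.from_rotvec(r)).magnitude() for q,_,r in D]
    if max(e)<.5: print(a,b,o,e); s=(a,b,o)
r=least_squares(lambda p:np.concatenate([fk(q,p,s)[0]-x for q,x,_ in D]+[.001*(p-[.15,.45,.45,0,.45,.2])]),[.15,.45,.45,0,.45,.2])
print(r.x.round(4),r.fun.round(4))
E
```

```text
([-1.542992116023298, 0.7219842987691486, 0.4939429952118228, 0.5805883268355284, 2.5694651301212947, -0.140036438298092], [0.15492332230143943, -0.5950473875814111, 0.5194059517941162], [-2.37608072848446, -0.67975805790025, -0.639685758571995])
1 1 1.5707963267948966 [2.2587912460120446e-07, 9.467354937099233e-05, 4.855242786854203e-16]
[0.11   0.5831 0.373  0.2228 0.4497 0.4076] [-0.0492 -0.0143 -0.0013  0.0094 -0.0022  0.0025 -0.0173  0.0003 -0.0012
 -0.      0.0001 -0.0001  0.0002 -0.      0.0002]
```

>>> move_arm --moves '[0.03, 0.0, 0.0, -7, 0, 0, 100, 0.03, 0, 0, -7, 0, 0, 100, 0.03, 0, 0, -7, 0, 0, 100, 0.03, 0, 0, -7, 0, 0, 100, 0.03, 0, 0, 0, 0, 0, 100]'

```text
time: 1.35
eef_pos: [0.2703, -0.5465, 0.6034]
ee_rot: [-2.822, -0.564, -0.896]
ft_force: [0.9, 1.3, 0.5]
gripper_width: 1.001
grip_force: 0.0
```

>>> move_arm --moves '[0.03, 0.0, 0.0, 0, 0, 0, 100, 0.03, 0, 0, 0, 0, 0, 100, 0.03, 0, 0, 0, 0, 0, 100, 0.03, 0, 0, 0, 0, 0, 100, 0.03, 0, 0, 0, 0, 0, 100]'

```text
time: 1.77
eef_pos: [0.3839, -0.4999, 0.6909]
ee_rot: [-2.817, -0.569, -0.891]
ft_force: [-0.1, -1.2, -0.5]
gripper_width: 0.998
grip_force: 0.0
```

```bash
cat >> kin.py <<'E'
S=(1,1,np.pi/2)
def fk(q,p,s=S):
    A,B,C,T=rots(q,s); W4=C*Ro.from_euler('Z',q[3]); W=W4*Ro.from_euler('Y',q[4])
    return A.apply([p[0],p[6],p[1]])+B.apply([0,0,p[2]])+C.apply([p[3],0,p[4]])+W4.apply([0,p[8],0])+W.apply([p[7],0,0])+T.apply([0,0,p[5]]),T
E
cat > fit.py <<'E'
from kin import *
st=bot.get_state();D=json.load(open("d.json"))
D.append(([*map(float,st["joint_positions"])],[*map(float,st["eef_pos"])],[*map(float,st["ee_rot"])]))
json.dump(D,open("d.json","w")); print(np.round(D[-1][0],3))
x0=np.array([.15,.45,.45,0,.45,.2,0,0,0])
for free in([0,1,2,3,4,5,6],[0,1,2,3,4,5,7],[0,1,2,3,4,5,8],range(9)):
    free=list(free)
    def full(v): p=x0.copy();p[free]=v;return p
    r=least_squares(lambda v:np.concatenate([fk(q,full(v))[0]-x for q,x,_ in D]+[1e-4*(v-x0[free])]),x0[free])
    n=3*len(D);print(full(r.x).round(4),np.abs(r.fun[:n]).max().round(5))
    np.save("p.npy",full(r.x))
E
python3 fit.py
```

```text
[-1.271  0.333  0.633  0.736  2.119  0.315]
[0.     0.3181 0.3691 0.0616 0.5534 0.2933 0.0512 0.     0.    ] 3e-05
[-0.0237  0.2751  0.4695  0.0358  0.5531  0.3781  0.     -0.0185  0.    ] 0.0461
[0.0416 0.3189 0.3903 0.0772 0.5108 0.3119 0.     0.     0.0506] 0.01371
[ 0.000e+00  3.182e-01  3.690e-01  6.160e-02  5.533e-01  2.933e-01
  5.110e-02 -0.000e+00  1.000e-04] 3e-05
```

>>> move_arm --moves '[-0.01, 0.04, 0.02, 0, -7, 0, 100, -0.01, 0.04, 0.03, 0, -7, 0, 100, -0.01, 0.04, 0.03, 0, -7, 0, 100, -0.01, 0.04, 0.03, 0, -7, 0, 100, 0, 0, 0.0, 0, 0, 0, 100]'

```text
time: 2.18
eef_pos: [0.4356, -0.6032, 0.5754]
ee_rot: [-2.991, -0.607, -0.258]
ft_force: [1.6, -1.6, -7.9]
gripper_width: 0.998
grip_force: 0.0
```

```bash
cat >> kin.py <<'E'
P=np.load("p.npy") if __import__("os").path.exists("p.npy") else None
LO=np.array([-2.96,-.89,.02,-1.34,0,-2.66]);HI=np.array([2.96,2.26,2.5,4.48,2.73,2.66])
def ik(pos,T,m=.05,full=False):
    """pos TCP, T Rotation -> joints or None (m: margin to limits)"""
    w=np.asarray(pos)-P[5]*T.apply([0,0,1]); r2=w[0]**2+w[1]**2-P[6]**2
    if r2<1e-4: return None
    q1=np.arctan2(w[1],w[0])-np.arctan2(P[6],np.sqrt(r2)); q1=(q1+np.pi)%(2*np.pi)-np.pi
    x,z=np.sqrt(r2),w[2]-P[1]; L2=P[2];L3=np.hypot(P[3],P[4]);off=np.arctan2(P[3],P[4])
    c=(x*x+z*z-L2*L2-L3*L3)/(2*L2*L3)
    if abs(c)>1: return None
    k=np.arccos(c); q3=k-off; q2=np.arctan2(x,z)-np.arctan2(L3*np.sin(k),L2+L3*np.cos(k))
    e=(Ro.from_euler('z',q1)*Ro.from_euler('y',q2+q3)).inv()*T*Ro.from_euler('z',-np.pi/2)
    M=e.as_matrix(); q5=np.arccos(np.clip(M[2,2],-1,1)); q4=np.arctan2(M[1,2],M[0,2]); q6=np.arctan2(M[2,1],-M[2,0])
    if q4<LO[3]: q4+=2*np.pi
    q=np.array([q1,q2,q3,q4,q5,q6])
    if full: return q
    return q if (q>LO+m).all() and (q<HI-m).all() else None
def tool(a,psi,flip):
    """tool pitched a below horizontal, heading psi, tool y horizontal"""
    z=np.array([np.cos(a)*np.cos(psi),np.cos(a)*np.sin(psi),-np.sin(a)]); y=np.array([-np.sin(psi),np.cos(psi),0])*(-1 if flip else 1)
    return Ro.from_matrix(np.c_[np.cross(y,z),y,z])
BX=np.array([.511,-.001]);BY=-.163
def inbox(p): c,s=np.cos(BY),np.sin(BY); d=p[:2]-BX; return np.array([c*d[0]+s*d[1],-s*d[0]+c*d[1],p[2]])
E
cat > scan.py <<'E'
from kin import *
for q,x,_ in json.load(open("d.json")):
    qq=ik(x,Ro.from_rotvec(_)); print(None if qq is None else np.abs(qq-q).max().round(5))
mug=np.array([.4795,-.322]);zg=.058;out=[];d2=np.pi/180
picks=[]
for a in range(20,80,5):
  n=0
  for psi in range(-55,25,10):
    for f in(0,1):
      T=tool(a*d2,psi*d2,f); q=ik(np.r_[mug,zg]-.065*T.apply([0,0,1]),T)
      if q is not None: picks.append((a,psi,f,T,q))
print([p[:3] for p in picks])
for a,psi,f,T,q in picks:
  if psi not in(-35,-15,-5): continue
  up=T.inv().apply([0,0,1]); best=None
  for tilt in(130,140,150):
   for az in range(0,360,15):       # mug axis direction azimuth
    ax=np.array([np.sin(tilt*d2)*np.cos(az*d2),np.sin(tilt*d2)*np.sin(az*d2),np.cos(tilt*d2)])
    R0=Ro.align_vectors([ax],[up])[0]
    for sp in range(0,360,15):
     R=Ro.from_rotvec(ax*sp*d2)*R0; zt=R.apply([0,0,1])
     rim=np.r_[BX-.02*ax[:2]/np.sin(tilt*d2),.0]
     for zr in(.15,.19,.23):
      rim[2]=zr; g=rim-ax*(.09-zg); tcp=g-.065*zt
      qq=ik(tcp,R)
      if qq is None: continue
      C=np.array([[sx*.0375,sy*.094,sz] for sx in(-1,1) for sy in(-1,1) for sz in(0,-.1)])
      K=[inbox(v) for v in np.r_[R.apply(C)+tcp,[tcp-P[5]*zt-[0,0,.06]],[tcp-.2*zt-[0,0,.06]]]]
      if any(k[2]<(.125 if abs(k[0])<.1 and abs(k[1])<.12 else .02) for k in K): continue
      if any(k[0]>.06+max(0,k[2]-.11)*.3 and k[2]<.28 and abs(k[1])<.12 for k in K): continue
      c=np.abs(qq-q).max()+ (zr-.15)*8 - (tilt-130)*.03
      if best is None or c<best[0]: best=(c,tilt,az,zr,np.round(np.degrees(np.arcsin(-zt[2]))),qq.round(2))
  print(a,psi,f,q.round(2),best)
E
python3 scan.py
```

```text
0.00026
0.00033
0.00059
0.00048
[(20, -5, 0), (20, -5, 1), (20, 5, 0), (20, 5, 1), (20, 15, 0), (20, 15, 1), (25, -5, 0), (25, -5, 1), (25, 5, 0), (25, 5, 1), (25, 15, 0), (25, 15, 1), (30, -5, 0), (30, -5, 1), (30, 5, 0), (30, 5, 1), (30, 15, 0), (30, 15, 1), (35, -5, 1), (35, 5, 0), (35, 5, 1), (35, 15, 0), (35, 15, 1), (40, -15, 1), (40, -5, 1), (40, 5, 1), (40, 15, 1), (45, -55, 0), (45, -45, 0), (45, -45, 1), (45, -35, 0), (45, -35, 1), (45, -25, 1), (45, -15, 1), (45, -5, 1), (45, 5, 1), (45, 15, 1), (50, -55, 0), (50, -55, 1), (50, -45, 0), (50, -45, 1), (50, -35, 0), (50, -35, 1), (50, -25, 0), (50, -25, 1), (50, -15, 1), (50, -5, 1), (50, 5, 1), (50, 15, 1), (55, -55, 0), (55, -55, 1), (55, -45, 0), (55, -45, 1), (55, -35, 0), (55, -35, 1), (55, -25, 0), (55, -25, 1), (55, -15, 1), (55, -5, 1), (55, 5, 1), (55, 15, 1), (60, -55, 0), (60, -55, 1), (60, -45, 0), (60, -45, 1), (60, -35, 0), (60, -35, 1), (60, -25, 0), (60, -25, 1), (60, -15, 0), (60, -15, 1), (60, -5, 1), (60, 5, 1), (60, 15, 1), (65, -55, 0), (65, -55, 1), (65, -45, 0), (65, -45, 1), (65, -35, 0), (65, -35, 1)
[... 7066 characters left out ...]
.7 ,  0.63,  2.06,  1.72,  2.  ,  1.77]))
75 -15 0 [-0.76  0.02  1.97  0.15  0.92 -2.15] (np.float64(2.162065949248966), 130, 240, 0.23, np.float64(-25.0), array([-0.7 ,  0.64,  2.01,  1.68,  2.02, -1.16]))
75 -15 1 [-0.76  0.02  1.97  0.15  0.92  1.  ] (np.float64(2.205274890022791), 130, 240, 0.23, np.float64(-26.0), array([-0.7 ,  0.63,  2.06,  1.72,  2.  ,  1.77]))
75 -5 0 [-0.78  0.04  1.95  0.2   0.96 -2.37] (np.float64(2.1122068449946987), 130, 240, 0.23, np.float64(-25.0), array([-0.7 ,  0.64,  2.01,  1.68,  2.02, -1.16]))
75 -5 1 [-0.78  0.04  1.95  0.2   0.96  0.77] (np.float64(2.155415785768524), 130, 240, 0.23, np.float64(-26.0), array([-0.7 ,  0.63,  2.06,  1.72,  2.  ,  1.77]))
```

```bash
cat > plan.py <<'E'
from kin import *
DEG=np.pi/180
def grasp(g,T): return np.asarray(g)-.065*T.apply([0,0,1]),T
def now():
    s=bot.get_state(); return np.array(s["eef_pos"]),Ro.from_rotvec(s["ee_rot"])
def plan(way,claw,ms=.034,ds=6.6,lin=(),start=None):
    """way: list of (tcp,T); joint-space legs, or straight ones for indices in lin. Prints calls."""
    cp,cT=start or now(); rows=[];q0=ik(cp,cT,-.1,True);p0,T0=cp,cT;lo=9
    for i,(p,T) in enumerate(way):
        q1=ik(p,T,.03)
        if q1 is None: print("leg",i,"no IK",ik(p,T,0,True)); return
        rv=(T0.inv()*T).as_rotvec()
        def at(u):
            if i in lin: return p0+(p-p0)*u,T0*Ro.from_rotvec(rv*u)
            return fk(q0+(q1-q0)*u,P)
        for n in range(1,200):
            L=[at(k/n) for k in range(n+1)]; J=[ik(a,b,.02) for a,b in L[1:]]
            if any(j is None for j in J): print("leg",i,"limit"); return
            J=np.array([q0]+J); dv=np.abs(np.diff(J,axis=0))*12/[2.39,2.39,2.79,3.14,3.14,3.14]
            if dv.max()<.62 and all(np.abs(b.inv().apply(c-a)).max()<ms and np.degrees((b.inv()*d).magnitude())<ds for (a,b),(c,d) in zip(L,L[1:])): break
        for a,b in L[1:]:
            t=cT.inv().apply(a-cp).round(3); r=np.degrees((cT.inv()*b).as_rotvec()).round(1)
            cp=cp+cT.apply(t); cT=cT*Ro.from_rotvec(r*DEG); rows.append([*t,*r,claw])
        p0,T0,q0=p,T,q1; print("leg",i,n,"q",q1.round(2))
    while len(rows)%5: rows.append([0,0,0,0,0,0,claw])
    for k in range(0,len(rows),5): print("["+", ".join(f"{v+0:g}" for r in rows[k:k+5] for v in r)+"]")
    return cp,cT
E
python3 - <<'E'
from plan import *
T=tool(50*DEG,-15*DEG,1); g=np.array([.4795,-.322,.058])
pre=grasp(g-.11*T.apply([0,0,1])+[0,0,.02],T)
plan([pre],100)
for a in range(-30,121,15):
  for x in(.526,):
    Tp=tool(50*DEG,a*DEG,1); q=ik(*grasp([.526,.252,.063],Tp)); print(a,None if q is None else q.round(2))
E
```

```text
leg 0 22 q [-1.08 -0.65  2.43  0.62  0.94  0.49]
[0.007, -0.001, 0.001, -0.9, 1.4, 0.5, 100, 0.006, -0.003, 0.002, -0.9, 1.4, 0.6, 100, 0.006, -0.004, 0.004, -0.8, 1.5, 0.6, 100, 0.005, -0.007, 0.006, -0.9, 1.4, 0.8, 100, 0.004, -0.009, 0.007, -0.9, 1.6, 0.9, 100]
[0.003, -0.01, 0.008, -0.8, 1.5, 1, 100, 0.001, -0.012, 0.01, -0.9, 1.5, 1.1, 100, 0, -0.014, 0.01, -0.8, 1.5, 1.2, 100, -0.002, -0.014, 0.012, -0.9, 1.5, 1.4, 100, -0.003, -0.017, 0.013, -0.8, 1.4, 1.4, 100]
[-0.006, -0.017, 0.014, -0.9, 1.5, 1.5, 100, -0.008, -0.018, 0.014, -0.9, 1.4, 1.6, 100, -0.01, -0.018, 0.015, -0.9, 1.4, 1.7, 100, -0.013, -0.019, 0.016, -1, 1.3, 1.8, 100, -0.015, -0.02, 0.016, -1, 1.3, 1.9, 100]
[-0.018, -0.019, 0.016, -1, 1.2, 2, 100, -0.02, -0.019, 0.016, -1, 1.1, 2, 100, -0.023, -0.018, 0.017, -1.1, 1.1, 2.1, 100, -0.026, -0.018, 0.017, -1.2, 1, 2.2, 100, -0.028, -0.016, 0.017, -1.2, 0.9, 2.2, 100]
[-0.03, -0.016, 0.016, -1.3, 0.9, 2.3, 100, -0.032, -0.014, 0.017, -1.3, 0.8, 2.3, 100, 0, 0, 0, 0, 0, 0, 100, 0, 0, 0, 0, 0, 0, 100, 0, 0, 0, 0, 0, 0, 100]
-30 None
-15 None
0 None
15 [ 0.42 -0.23  2.35 -0.31  0.35  1.98]
30 [ 0.25 -0.25  2.36  0.47  0.39  0.92]
45 [ 0.1  -0.18  2.31  0.81  0.6   0.3 ]
60 [ 0.   -0.06  2.2   0.87  0.82 -0.03]
75 [-0.05  0.08  2.05  0.83  1.02 -0.24]
90 [-0.06  0.23  1.89  0.76  1.19 -0.41]
105 [-0.04  0.37  1.72  0.68  1.36 -0.55]
120 [ 0.    0.5   1.54  0.59  1.51 -0.68]
```

>>> move_arm --moves '[0.007, -0.001, 0.001, -0.9, 1.4, 0.5, 100, 0.006, -0.003, 0.002, -0.9, 1.4, 0.6, 100, 0.006, -0.004, 0.004, -0.8, 1.5, 0.6, 100, 0.005, -0.007, 0.006, -0.9, 1.4, 0.8, 100, 0.004, -0.009, 0.007, -0.9, 1.6, 0.9, 100]'

```text
time: 2.6
eef_pos: [0.4533, -0.5642, 0.5875]
ee_rot: [3.053, 0.516, 0.516]
ft_force: [0.8, 0.2, 0.9]
gripper_width: 1.002
grip_force: 0.0
```

>>> move_arm --moves '[0.003, -0.01, 0.008, -0.8, 1.5, 1, 100, 0.001, -0.012, 0.01, -0.9, 1.5, 1.1, 100, 0, -0.014, 0.01, -0.8, 1.5, 1.2, 100, -0.002, -0.014, 0.012, -0.9, 1.5, 1.4, 100, -0.003, -0.017, 0.013, -0.8, 1.4, 1.4, 100]'

```text
time: 3.02
eef_pos: [0.4539, -0.4977, 0.5332]
ee_rot: [3.004, 0.328, 0.723]
ft_force: [-0.6, 0.4, 0.8]
gripper_width: 0.998
grip_force: 0.0
```

>>> move_arm --moves '[-0.006, -0.017, 0.014, -0.9, 1.5, 1.5, 100, -0.008, -0.018, 0.014, -0.9, 1.4, 1.6, 100, -0.01, -0.018, 0.015, -0.9, 1.4, 1.7, 100, -0.013, -0.019, 0.016, -1, 1.3, 1.8, 100, -0.015, -0.02, 0.016, -1, 1.3, 1.9, 100]'

```text
time: 3.43
eef_pos: [0.4349, -0.4149, 0.4344]
ee_rot: [2.938, 0.076, 0.908]
ft_force: [0.5, 0.2, 0.7]
gripper_width: 0.998
grip_force: 0.0
```

>>> move_arm --moves '[-0.018, -0.019, 0.016, -1, 1.2, 2, 100, -0.02, -0.019, 0.016, -1, 1.1, 2, 100, -0.023, -0.018, 0.017, -1.1, 1.1, 2.1, 100, -0.026, -0.018, 0.017, -1.2, 1, 2.2, 100, -0.028, -0.016, 0.017, -1.2, 0.9, 2.2, 100]'

```text
time: 3.85
eef_pos: [0.3964, -0.3313, 0.2928]
ee_rot: [2.849, -0.23, 1.039]
ft_force: [0.1, -0.1, 0.8]
gripper_width: 1.004
grip_force: 0.0
```

>>> move_arm --moves '[-0.03, -0.016, 0.016, -1.3, 0.9, 2.3, 100, -0.032, -0.014, 0.017, -1.3, 0.8, 2.3, 100, 0, 0, 0, 0, 0, 0, 100, 0, 0, 0, 0, 0, 0, 100, 0, 0, 0, 0, 0, 0, 100]'

```text
time: 4.27
eef_pos: [0.3779, -0.3017, 0.2304]
ee_rot: [2.802, -0.357, 1.076]
ft_force: [-0.1, -0.4, 1.3]
gripper_width: 1.001
grip_force: 0.0
```

```bash
python3 - <<'E'
from plan import *
p,T0=now(); print(p,bot.get_state()["time"], ik(p,T0,0,True).round(2))
T=tool(50*DEG,-15*DEG,1); g=np.array([.4795,-.322,.058])
print("err deg",np.degrees((T0.inv()*T).magnitude()))
for n in("top","side"):
    im=bot.snapshot(n); c=im[150:290,290:430] if n=="top" else im[200:350,170:330]
    c=cv2.resize(c,(560,560*c.shape[0]//c.shape[1]),interpolation=cv2.INTER_CUBIC)
    cv2.imwrite(f"pics/{n}1.png",c)
a,b=[cv2.imread(f"pics/{n}1.png") for n in("top","side")]
cv2.imwrite("pics/pre.png",np.hstack([cv2.resize(a,(400,400)),cv2.resize(b,(400,400))]))
plan([grasp(g,T)],100,lin=(0,),ms=.03)
E
```

```text
[ 0.37787034 -0.3017123   0.23042487] 4.2667 [-1.08 -0.67  2.42  0.64  0.93  0.47]
err deg 2.684133701996615
leg 0 5 q [-0.94 -0.19  2.33  0.81  0.58  0.3 ]
[-0.008, -0.002, 0.027, 0.3, -0.5, 0.2, 100, -0.007, -0.002, 0.026, 0.2, -0.4, 0.2, 100, -0.008, -0.002, 0.027, 0.3, -0.5, 0.2, 100, -0.007, -0.002, 0.027, 0.3, -0.5, 0.2, 100, -0.007, -0.002, 0.027, 0.2, -0.4, 0.2, 100]
```

View pics/pre.png

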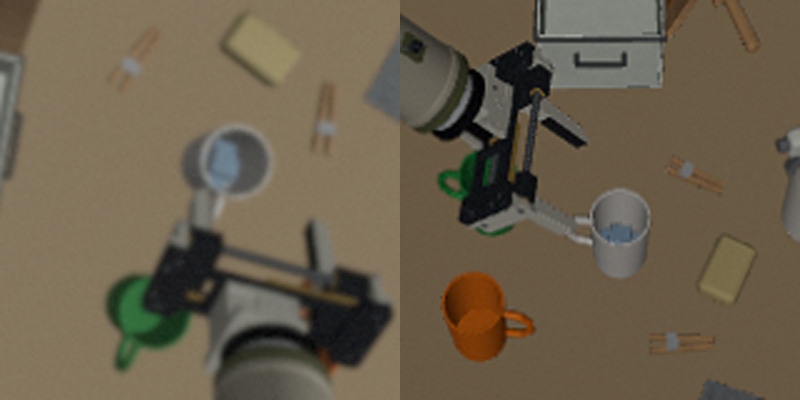

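>>> move_arm --moves '[-0.019, -0.005, 0, 0.7, -1.2, 0.5, 100, -0.018, -0.005, 0, 0.6, -1.1, 0.5, 100, 0, 0, 0.025, 0, 0, 0, 100, 0, 0, 0.02, 0, 0, 0, 100, 0, 0, 0, 0, 0, 0, 100]'

```text
time: 4.78
eef_pos: [0.382, -0.2926, 0.1685]
ee_rot: [2.852, -0.378, 1.032]
ft_force: [0.0, 0.8, -0.2]
gripper_width: 1.003
grip_force: 0.0
```

```bash
python3 - <<'E'
from plan import *
p,T0=now(); T=tool(50*DEG,-15*DEG,1); g=np.array([.4795,-.322,.058])
print("err deg",np.degrees((T0.inv()*T).magnitude()), T0.inv().apply(g-p))
plan([grasp(g,T)],100,lin=(0,),ms=.02)
E
```

```text
err deg 0.34735456511596086 [0.0076388  0.00363912 0.14999919]
leg 0 5 q [-0.94 -0.19  2.33  0.81  0.58  0.3 ]
[0.001, 0.001, 0.017, 0, 0.1, 0, 100, 0.002, 0, 0.017, -0.1, 0, -0.1, 100, 0.001, 0.001, 0.017, 0, 0.1, 0, 100, 0.002, 0.001, 0.017, 0, 0, 0, 100, 0.001, 0, 0.017, -0.1, 0.1, 0, 100]
```

>>> move_arm --moves '[0.004, 0.004, 0.01, -0.1, 0.2, 0, 100, 0.004, 0, 0.025, 0, 0, 0, 100, 0, 0, 0.025, 0, 0, 0, 100, 0, 0, 0.025, 0, 0, 0, 100, 0, 0, 0, 0, 0, 0, 100]'

```text
time: 5.2
eef_pos: [0.4395, -0.3107, 0.105]
ee_rot: [2.855, -0.38, 1.032]
ft_force: [-0.6, 0.8, 0.6]
gripper_width: 1.002
grip_force: 0.0
```

>>> move_arm --moves '[0, 0, 0, 0, 0, 0, 60, 0, 0, 0, 0, 0, 0, 40, 0, 0, 0, 0, 0, 0, 40, 0, 0, 0, 0, 0, 0, 40, 0, 0, 0, 0, 0, 0, 40]'

```text
time: 5.62
eef_pos: [0.4384, -0.3115, 0.1097]
ee_rot: [2.845, -0.379, 1.038]
ft_force: [-2.0, -1.0, 4.6]
gripper_width: 0.734
grip_force: 29.9
```

```bash
python3 - <<'E'
from plan import *
s=bot.get_state();p,T0=now(); T=tool(50*DEG,-15*DEG,1); g=np.array([.4795,-.322,.058])
print(s["grip_force"],s["gripper_width"],s["ft_force"],T0.inv().apply(g-p),np.degrees((T0.inv()*T).magnitude()))
a,b=[cv2.resize(c,(400,400)) for c in(bot.snapshot("top")[150:270,310:430],bot.snapshot("side")[220:340,200:320])]
cv2.imwrite("pics/g.png",np.hstack([a,b]))
E
```

```text
29.874737332806944 0.7343372317576491 [-1.96722768 -1.04319128  4.57601831] [-0.00082856 -0.00055591  0.06686723] 0.17506490364328764
```

View pics/g.png

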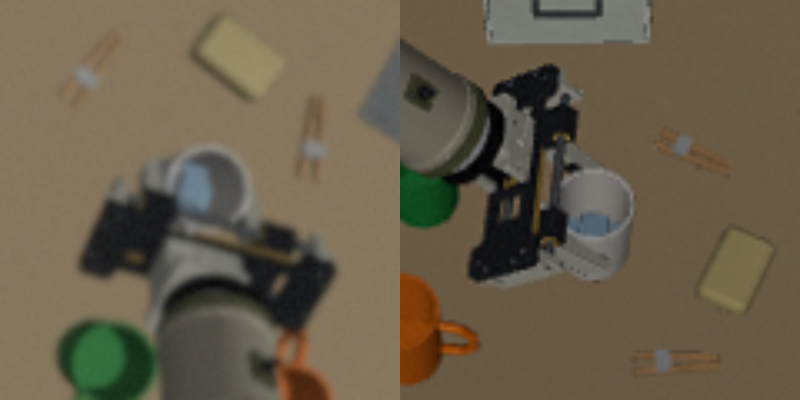

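```bash
cat > pour.py <<'E'
from plan import *
T=tool(50*DEG,-15*DEG,1); up=T.inv().apply([0,0,1])
def pose(tilt,az,sp,rimxy,zr):
    ax=np.array([np.sin(tilt*DEG)*np.cos(az*DEG),np.sin(tilt*DEG)*np.sin(az*DEG),np.cos(tilt*DEG)])
    R=Ro.from_rotvec(ax*sp*DEG)*Ro.align_vectors([ax],[up])[0]
    return np.r_[rimxy,zr]-ax*.032-.065*R.apply([0,0,1]),R
C=np.array([[sx*.0375,sy*.094,sz] for sx in(-1,1) for sy in(-1,1) for sz in(0,-.1)])
def report(p,R):
    K=np.array([inbox(v) for v in np.r_[R.apply(C)+p,R.apply([[0,.064,.084],[0,-.064,.084]])+p]]); ax=R.apply(up)
    I=[k[2] for k in K if abs(k[0])<.1 and abs(k[1])<.12]
    print("tilt %.0f"%np.degrees(np.arccos(ax[2])),"rim",inbox(p+.065*R.apply([0,0,1])+.032*ax).round(3),"foot",inbox(p+.065*R.apply([0,0,1])-.058*ax).round(3),"minz",K[:,2].min().round(3),"inbox",np.round(min(I),3) if I else None,"xmax",K[:,0].max().round(3))
E
python3 - <<'E'
from pour import *
# recover the pour pose of the scan
qp=np.array([-.69,.54,2.34,2.03,1.84,1.61]); pp,Rp=fk(qp,P)
p0,T0=now(); zt=Rp.apply([0,0,1]); print("pour"); report(pp,Rp)
lift=(p0+[0,0,.17],T0); q=ik(*lift); print("lift",q)
rv=(T0.inv()*Rp).as_rotvec()
for u in(.3,.4,.5,.6):
    R=T0*Ro.from_rotvec(rv*u); ax=R.apply(up); p=np.r_[BX,.25]-.032*0*ax-.065*R.apply([0,0,1]); q=ik(p,R)
    print(u,None if q is None else q.round(2)); report(p,R)
print("joint mids")
q0=ik(*lift) if ik(*lift) is not None else ik(p0,T0)
for u in np.linspace(0,1,11):
    report(*fk(q0+(qp-q0)*u,P))
E
```

```text
pour
tilt 150 rim [0.01  0.017 0.188] foot [0.037 0.054 0.266] minz 0.103 inbox 0.139 xmax 0.068
lift [-0.93757246 -0.49749231  2.2085677   0.52958337  0.92119142  0.68325407]
0.3 [-0.58 -0.66  2.32  0.75  1.21  1.52]
tilt 47 rim [ 0.003 -0.023  0.272] foot [-0.005  0.042  0.211] minz 0.193 inbox 0.193 xmax 0.03
0.4 [-0.72 -0.54  2.31  0.96  1.32  1.49]
tilt 63 rim [ 0.003 -0.028  0.265] foot [-0.005  0.051  0.223] minz 0.187 inbox 0.187 xmax 0.035
0.5 [-0.82 -0.4   2.32  1.13  1.43  1.49]
tilt 78 rim [ 0.002 -0.031  0.256] foot [-0.003  0.057  0.238] minz 0.186 inbox 0.186 xmax 0.039
0.6 [-0.88 -0.24  2.33  1.28  1.52  1.51]
tilt 94 rim [ 0.    -0.032  0.248] foot [-0.     0.058  0.254] minz 0.171 inbox 0.171 xmax 0.043
joint mids
tilt 0 rim [ 0.021 -0.322  0.262] foot [ 0.021 -0.322  0.172] minz 0.215 inbox None xmax 0.039
tilt 18 rim [ 0.028 -0.256  0.212] foot [ 0.026 -0.229  0.126] minz 0.148 inbox None xmax 0.048
tilt 35 rim [ 0.031 -0.189  0.178] foot [ 0.025 -0.138  0.105] minz 0.103 inbox 0.174 xmax 0.052
tilt 52 rim [ 0.03  -0.126  0.16 ] foot [ 0.022 -0.055  0.104] minz 0.08 inbox 0.176 xmax 0.054
tilt 69 rim [ 0.027 -0.071  0.153] foot [0.019 0.013 0.121] minz 0.077 inbox 0.077 xmax 0.055
tilt 85 rim [ 0.023 -0.026  0.157] foot [0.017 0.063 0.148] minz 0.081 inbox 0.081 xmax 0.058
tilt 100 rim [0.021 0.006 0.165] foot [0.019 0.095 0.181] minz 0.083 inbox 0.083 xmax 0.061
tilt 115 rim [0.019 0.026 0.176] foot [0.023 0.107 0.214] minz 0.094 inbox 0.094 xmax 0.066
tilt 129 rim [0.017 0.033 0.185] foot [0.029 0.102 0.241] minz 0.095 inbox 0.11 xmax 0.069
tilt 141 rim [0.015 0.03  0.189] foot [0.034 0.083 0.259] minz 0.098 inbox 0.126 xmax 0.071
tilt 150 rim [0.01  0.017 0.188] foot [0.037 0.054 0.266] minz 0.103 inbox 0.139 xmax 0.068
```

```bash
python3 - <<'E'
from pour import *
p0,T0=now(); pp,Rp=fk(np.array([-.69,.54,2.34,2.03,1.84,1.61]),P); rv=(T0.inv()*Rp).as_rotvec()
W=[(p0+[0,0,.15],T0)]
for u,z in((.3,.25),(.6,.25),(.8,.25)):
    R=T0*Ro.from_rotvec(rv*u); W.append((np.r_[BX+[-.01,.005],z]-.065*R.apply([0,0,1]),R))
W.append((pp+[-.015,0,.015],Rp))
for a,b in zip(W,W[1:]):
    qa,qb=ik(*a),ik(*b); print('-')
    if qa is None or qb is None: print(ik(*a,0,True),ik(*b,0,True)); continue
    for u in(0,.5,1): report(*fk(qa+(qb-qa)*u,P))
plan(W,40,lin=(0,),ms=.03,ds=6)
E
```

```text
-
tilt 0 rim [ 0.021 -0.322  0.242] foot [ 0.021 -0.322  0.152] minz 0.195 inbox None xmax 0.039
tilt 24 rim [ 0.028 -0.169  0.257] foot [ 0.028 -0.132  0.175] minz 0.188 inbox 0.239 xmax 0.052
tilt 47 rim [-0.008 -0.02   0.272] foot [-0.016  0.045  0.211] minz 0.194 inbox 0.194 xmax 0.02
-
tilt 47 rim [-0.008 -0.02   0.272] foot [-0.016  0.045  0.211] minz 0.194 inbox 0.194 xmax 0.02
tilt 70 rim [-0.016 -0.011  0.24 ] foot [-0.026  0.073  0.21 ] minz 0.167 inbox 0.167 xmax 0.02
tilt 94 rim [-0.011 -0.029  0.248] foot [-0.011  0.061  0.254] minz 0.171 inbox 0.171 xmax 0.033
-
tilt 94 rim [-0.011 -0.029  0.248] foot [-0.011  0.061  0.254] minz 0.171 inbox 0.171 xmax 0.033
tilt 109 rim [-0.013 -0.02   0.239] foot [-0.008  0.065  0.268] minz 0.159 inbox 0.159 xmax 0.035
tilt 124 rim [-0.015 -0.023  0.232] foot [-0.002  0.051  0.282] minz 0.148 inbox 0.156 xmax 0.038
-
tilt 124 rim [-0.015 -0.023  0.232] foot [-0.002  0.051  0.282] minz 0.148 inbox 0.156 xmax 0.038
tilt 139 rim [-0.007  0.003  0.228] foot [0.011 0.059 0.296] minz 0.135 inbox 0.162 xmax 0.049
tilt 150 rim [-0.004  0.015  
[... 1115 characters left out ...]
.6, 3.8, 40, 0.003, 0, -0.003, 3.7, -1.4, 3.7, 40, 0.004, -0.001, -0.005, 3.9, -1.2, 3.6, 40, 0.005, -0.003, -0.006, 4.1, -1, 3.3, 40, 0, 0.005, 0.003, 2.9, -2, 4.2, 40]
[0.001, 0.004, 0.002, 3, -1.9, 4.1, 40, 0.001, 0.004, 0.001, 3.1, -1.7, 4, 40, 0.002, 0.003, -0.001, 3.2, -1.6, 3.9, 40, 0.002, 0.002, -0.001, 3.3, -1.5, 3.9, 40, 0.004, 0.002, -0.003, 3.4, -1.4, 3.8, 40]
[-0.001, 0.004, 0.01, 3.1, -2.6, 4.1, 40, 0.002, 0.005, 0.007, 3.2, -2.3, 4.1, 40, 0.004, 0.006, 0.005, 3.2, -1.8, 4, 40, 0.006, 0.006, 0.003, 3.2, -1.5, 4, 40, 0.008, 0.006, 0, 3.2, -1, 3.8, 40]
[0.01, 0.006, -0.002, 3.3, -0.7, 3.6, 40, 0, 0, 0, 0, 0, 0, 40, 0, 0, 0, 0, 0, 0, 40, 0, 0, 0, 0, 0, 0, 40, 0, 0, 0, 0, 0, 0, 40]
```

>>> move_arm --moves '[0.024, 0, -0.029, 0, 0, 0, 40, 0.024, 0, -0.028, 0, 0, 0, 40, 0.024, 0, -0.029, 0, 0, 0, 40, 0.025, 0, -0.029, 0, 0, 0, 40, 0.003, -0.028, -0.001, 2.8, -0.1, 3.6, 40]'

```text
time: 6.13
eef_pos: [0.4483, -0.2886, 0.2706]
ee_rot: [2.884, -0.449, 1.077]
ft_force: [1.6, -1.2, -1.5]
gripper_width: 0.731
grip_force: 30.0
```

>>> move_arm --moves '[0, -0.027, 0, 2.8, -0.3, 3.5, 40, -0.002, -0.028, -0.001, 2.7, -0.5, 3.5, 40, -0.005, -0.026, 0, 2.7, -0.9, 3.5, 40, -0.008, -0.027, 0.001, 2.6, -1.1, 3.5, 40, -0.009, -0.025, 0.001, 2.6, -1.3, 3.4, 40]'

```text
time: 6.55
eef_pos: [0.4706, -0.1495, 0.2753]
ee_rot: [-2.581, 0.693, -0.913]
ft_force: [-0.8, -0.5, -3.1]
gripper_width: 0.734
grip_force: 30.0
```

>>> move_arm --moves '[-0.012, -0.024, 0.001, 2.4, -1.6, 3.3, 40, -0.015, -0.023, 0.002, 2.2, -1.8, 3.4, 40, -0.016, -0.021, 0.002, 2.1, -2, 3.3, 40, -0.018, -0.02, 0.002, 1.9, -2.2, 3.3, 40, -0.019, -0.018, 0.003, 1.7, -2.4, 3.2, 40]'

```text
time: 6.97
eef_pos: [0.4609, -0.0176, 0.2942]
ee_rot: [-2.295, 0.857, -0.619]
ft_force: [0.4, 0.1, -3.5]
gripper_width: 0.733
grip_force: 30.0
```

```bash
python3 - <<'E'
from pour import *
p0,T0=now(); report(p0,T0); print(bot.get_state()["grip_force"])
pp,Rp=fk(np.array([-.69,.54,2.34,2.03,1.84,1.61]),P); Ts=Ro.from_rotvec([2.845,-.379,1.038]); rv=(Ts.inv()*Rp).as_rotvec()
W=[]
for u,z in((.6,.25),(.8,.25)):
    R=Ts*Ro.from_rotvec(rv*u); W.append((np.r_[BX+[-.01,.005],z]-.065*R.apply([0,0,1]),R))
W.append((pp+[-.015,0,.015],Rp))
plan(W,40,ms=.03,ds=6)
E
```

```text
tilt 47 rim [-0.009 -0.018  0.27 ] foot [-0.018  0.048  0.209] minz 0.192 inbox 0.192 xmax 0.018
29.969028326340776
leg 0 9 q [-0.89 -0.28  2.36  1.27  1.53  1.52]
leg 1 6 q [-0.94  0.05  2.39  1.55  1.69  1.58]
leg 2 6 q [-0.73  0.47  2.39  2.    1.84  1.63]
[-0.004, 0.006, 0.007, 2.3, -2.5, 4.2, 40, -0.003, 0.006, 0.005, 2.5, -2.4, 4.1, 40, -0.001, 0.005, 0.003, 2.7, -2.1, 4.1, 40, 0.001, 0.004, 0.002, 3, -1.9, 4, 40, 0.001, 0.002, 0, 3.2, -1.8, 4, 40]
[0.003, 0.002, -0.002, 3.4, -1.5, 3.8, 40, 0.004, 0, -0.003, 3.7, -1.4, 3.6, 40, 0.004, -0.002, -0.004, 3.9, -1.2, 3.5, 40, 0.005, -0.002, -0.007, 4.1, -1, 3.3, 40, 0, 0.004, 0.003, 2.9, -2, 4.2, 40]
[0.001, 0.004, 0.002, 3, -1.8, 4.1, 40, 0.001, 0.004, 0.001, 3.1, -1.7, 4, 40, 0.002, 0.003, -0.001, 3.2, -1.7, 4, 40, 0.003, 0.003, -0.001, 3.3, -1.5, 3.8, 40, 0.003, 0.001, -0.003, 3.4, -1.3, 3.8, 40]
[-0.001, 0.005, 0.01, 3.1, -2.7, 4.1, 40, 0.002, 0.005, 0.007, 3.2, -2.2, 4.1, 40, 0.004, 0.006, 0.005, 3.2, -1.9, 4, 40, 0.006, 0.006, 0.003, 3.2, -1.4, 4, 40, 0.008, 0.006, 0, 3.2, -1.1, 3.8, 40]
[0.01, 0.006, -0.002, 3.3, -0.7, 3.7, 40, 0, 0, 0, 0, 0, 0, 40, 0, 0, 0, 0, 0, 0, 40, 0, 0, 0, 0, 0, 0, 40, 0, 0, 0, 0, 0, 0, 40]
```

>>> move_arm --moves '[-0.004, 0.006, 0.007, 2.3, -2.5, 4.2, 40, -0.003, 0.006, 0.005, 2.5, -2.4, 4.1, 40, -0.001, 0.005, 0.003, 2.7, -2.1, 4.1, 40, 0.001, 0.004, 0.002, 3, -1.9, 4, 40, 0.001, 0.002, 0, 3.2, -1.8, 4, 40]'

```text
time: 7.38
eef_pos: [0.4567, -0.0188, 0.2642]
ee_rot: [-1.889, 1.014, -0.327]
ft_force: [0.4, 0.7, -3.2]
gripper_width: 0.726
grip_force: 29.9
```

>>> move_arm --moves '[0.003, 0.002, -0.002, 3.4, -1.5, 3.8, 40, 0.004, 0, -0.003, 3.7, -1.4, 3.6, 40, 0.004, -0.002, -0.004, 3.9, -1.2, 3.5, 40, 0.005, -0.002, -0.007, 4.1, -1, 3.3, 40, 0, 0.004, 0.003, 2.9, -2, 4.2, 40]'

```text
time: 7.8
eef_pos: [0.458, -0.041, 0.2651]
ee_rot: [-1.422, 1.09, -0.172]
ft_force: [-0.4, 0.4, -2.6]
gripper_width: 0.733
grip_force: 29.9
```

>>> move_arm --moves '[0.001, 0.004, 0.002, 3, -1.8, 4.1, 40, 0.001, 0.004, 0.001, 3.1, -1.7, 4, 40, 0.002, 0.003, -0.001, 3.2, -1.7, 4, 40, 0.003, 0.003, -0.001, 3.3, -1.5, 3.8, 40, 0.003, 0.001, -0.003, 3.4, -1.3, 3.8, 40]'

```text
time: 8.22
eef_pos: [0.4537, -0.0411, 0.245]
ee_rot: [-0.968, 1.133, 0.027]
ft_force: [-0.3, 0.1, -4.0]
gripper_width: 0.732
grip_force: 29.9
```

>>> move_arm --moves '[-0.001, 0.005, 0.01, 3.1, -2.7, 4.1, 40, 0.002, 0.005, 0.007, 3.2, -2.2, 4.1, 40, 0.004, 0.006, 0.005, 3.2, -1.9, 4, 40, 0.006, 0.006, 0.003, 3.2, -1.4, 4, 40, 0.008, 0.006, 0, 3.2, -1.1, 3.8, 40]'

```text
time: 8.63
eef_pos: [0.469, -0.0086, 0.2189]
ee_rot: [-0.507, 1.112, 0.226]
ft_force: [0.9, -0.6, -2.7]
gripper_width: 0.731
grip_force: 29.9
```

>>> move_arm --moves '[0.01, 0.006, -0.002, 3.3, -0.7, 3.7, 40, 0, 0, 0, 0, 0, 0, 40, 0, 0, 0, 0, 0, 0, 40, 0, 0, 0, 0, 0, 0, 40, 0, 0, 0, 0, 0, 0, 40]'

```text
time: 9.05
eef_pos: [0.4695, -0.0059, 0.2088]
ee_rot: [-0.425, 1.118, 0.249]
ft_force: [0.4, -0.2, -2.4]
gripper_width: 0.73
grip_force: 29.9
```

```bash
python3 - <<'E'
from pour import *
p0,T0=now(); report(p0,T0); s=bot.get_state(); print(s["grip_force"],s["ft_force"])
a,b=[cv2.resize(c,(400,400),interpolation=cv2.INTER_CUBIC) for c in(bot.snapshot("top")[120:250,190:320],bot.snapshot("side")[120:260,190:330])]
cv2.imwrite("pics/p1.png",np.hstack([a,b]))
E
```

```text
tilt 150 rim [-0.002  0.013  0.205] foot [0.024 0.05  0.283] minz 0.119 inbox 0.156 xmax 0.056
29.877892654894822 [ 0.4280241  -0.21160907 -2.37253598]
```

View pics/p1.png

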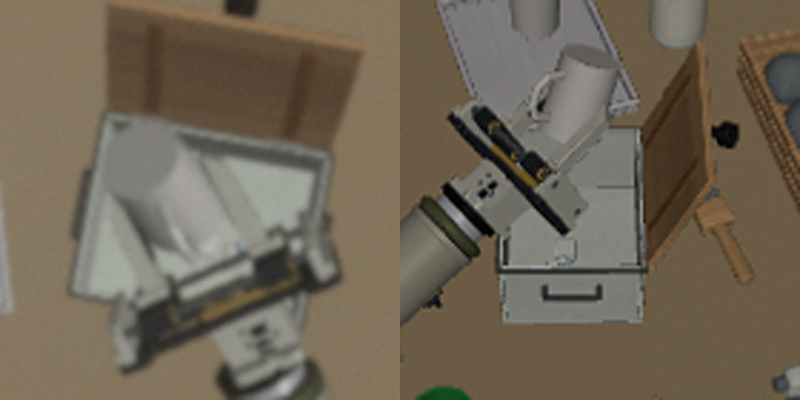

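>>> move_arm --moves '[0, 0, -0.012, 0, 0, 4, 40, 0, 0, 0.012, 0, 0, -4, 40, 0, 0, -0.012, 0, 0, 4, 40, 0, 0, 0.012, 0, 0, -4, 40, 0, 0, 0, 0, 0, 0, 40]'

```text
time: 9.57
eef_pos: [0.4699, -0.0061, 0.2087]
ee_rot: [-0.425, 1.118, 0.246]
ft_force: [-0.1, 0.2, -2.3]
gripper_width: 0.735
grip_force: 29.9
```

```bash
python3 - <<'E'
from pour import *
F=[]
for i in range(12): im=bot.snapshot("top"); F.append(bot.get_state()["ft_force"])
print(np.mean(F,0),np.std(F,0)/3.4)
p0,T0=now();pp=inbox(p0);print(pp)
# place options: tray
R=tool(50*DEG,45*DEG,1)
for psi in(15,30,45,60,75,90):
  R=tool(50*DEG,psi*DEG,1)
  for z in(.066,.2):
    q=ik(*grasp([.526,.252,z],R)); print(psi,z,None if q is None else q.round(2))
E
```

```text
[-0.0087036  -0.23064919 -2.44242304] [0.14402669 0.15657361 0.13568464]
[-0.04086303 -0.01088325  0.2074723 ]
15 0.066 [ 0.42 -0.24  2.35 -0.3   0.36  1.97]
15 0.2 [ 0.42 -0.49  2.26 -0.16  0.69  1.82]
30 0.066 [ 0.25 -0.26  2.36  0.46  0.4   0.93]
30 0.2 [ 0.25 -0.51  2.27  0.27  0.72  1.16]
45 0.066 [ 0.1  -0.19  2.31  0.8   0.6   0.31]
45 0.2 [ 0.1  -0.44  2.22  0.56  0.86  0.63]
60 0.066 [ 0.   -0.07  2.2   0.86  0.82 -0.02]
60 0.2 [ 0.   -0.3   2.12  0.7   1.05  0.25]
75 0.066 [-0.05  0.08  2.05  0.83  1.02 -0.24]
75 0.2 [-0.05 -0.14  1.98  0.73  1.22 -0.02]
90 0.066 [-0.06  0.22  1.89  0.76  1.2  -0.41]
90 0.2 [-0.06  0.03  1.83  0.71  1.39 -0.22]
```

```bash
python3 - <<'E'
from pour import *
pp,Rp=fk(np.array([-.69,.54,2.34,2.03,1.84,1.61]),P); Ts=Ro.from_rotvec([2.845,-.379,1.038]); rv=(Ts.inv()*Rp).as_rotvec()
W=[]
for u,z in((.7,.26),(.3,.26)):
    R=Ts*Ro.from_rotvec(rv*u); W.append((np.r_[BX+[-.01,.005],z]-.065*R.apply([0,0,1]),R))
R=tool(50*DEG,25*DEG,1); W.append(grasp([.526,.252,.19],R))
for a,b in zip([now()]+W,W):
    qa,qb=ik(*a),ik(*b); print('-')
    for u in np.linspace(0,1,5): report(*fk(qa+(qb-qa)*u,P))
plan(W,40,ms=.034,ds=6.6)
E
```

```text
-
tilt 150 rim [-0.003  0.013  0.204] foot [0.024 0.05  0.282] minz 0.118 inbox 0.155 xmax 0.055
tilt 143 rim [-0.002  0.014  0.227] foot [0.017 0.065 0.299] minz 0.135 inbox 0.165 xmax 0.054
tilt 133 rim [-0.004  0.009  0.242] foot [0.008 0.074 0.303] minz 0.149 inbox 0.17 xmax 0.049
tilt 122 rim [-0.008 -0.004  0.248] foot [-0.     0.072  0.296] minz 0.163 inbox 0.17 xmax 0.043
tilt 109 rim [-0.013 -0.027  0.25 ] foot [-0.007  0.058  0.279] minz 0.17 inbox 0.17 xmax 0.036
-
tilt 109 rim [-0.013 -0.027  0.25 ] foot [-0.007  0.058  0.279] minz 0.17 inbox 0.17 xmax 0.036
tilt 94 rim [-0.018 -0.005  0.239] foot [-0.022  0.085  0.245] minz 0.165 inbox 0.165 xmax 0.026
tilt 78 rim [-0.02   0.     0.237] foot [-0.03   0.088  0.219] minz 0.168 inbox 0.168 xmax 0.021
tilt 63 rim [-0.016 -0.007  0.25 ] foot [-0.028  0.072  0.208] minz 0.173 inbox 0.173 xmax 0.017
tilt 47 rim [-0.008 -0.02   0.282] foot [-0.016  0.045  0.221] minz 0.204 inbox 0.204 xmax 0.02
-
tilt 47 rim [-0.008 -0.02   0.282] foot [-0.016  0.045  0.221] minz 0.204 inbox 0.204 xmax 0.02
tilt 36 rim [-0.002  0.033  0.251] foo
[... 1523 characters left out ...]
0.006, -0.015, 0.012, -0.9, 0, -5.6, 40]
[-0.006, -0.018, 0.012, -0.7, 0.2, -5.8, 40, -0.004, -0.02, 0.01, -0.5, 0.4, -6, 40, -0.002, -0.022, 0.009, -0.2, 0.6, -6.1, 40, 0, -0.025, 0.007, 0, 0.8, -6.1, 40, 0.001, -0.026, 0.007, 0.2, 1.1, -6.3, 40]
[0.004, -0.028, 0.006, 0.4, 1.4, -6.4, 40, 0, 0, 0, 0, 0, 0, 40, 0, 0, 0, 0, 0, 0, 40, 0, 0, 0, 0, 0, 0, 40, 0, 0, 0, 0, 0, 0, 40]pour.py:11: RuntimeWarning: invalid value encountered in arccos
  print("tilt %.0f"%np.degrees(np.arccos(ax[2])),"rim",inbox(p+.065*R.apply([0,0,1])+.032*ax).round(3),"foot",inbox(p+.065*R.apply([0,0,1])-.058*ax).round(3),"minz",K[:,2].min().round(3),"inbox",np.round(min(I),3) if I else None,"xmax",K[:,0].max().round(3))
```

>>> move_arm --moves '[-0.01, -0.003, 0.006, -3.4, 0.4, -3.5, 40, -0.01, -0.004, 0.004, -3.4, 0.8, -3.6, 40, -0.008, -0.004, 0.001, -3.3, 1.1, -3.7, 40, -0.006, -0.005, 0, -3.3, 1.3, -3.9, 40, -0.005, -0.005, -0.002, -3.2, 1.7, -4, 40]'

```text
time: 10.58
eef_pos: [0.468, -0.0138, 0.2532]
ee_rot: [-0.875, 1.088, 0.102]
ft_force: [-0.0, 0.7, -3.0]
gripper_width: 0.734
grip_force: 29.9
```

>>> move_arm --moves '[-0.004, -0.004, -0.004, -3.2, 2.1, -4, 40, -0.002, -0.005, -0.006, -3.2, 2.3, -4, 40, 0, -0.004, -0.008, -3.2, 2.6, -4.1, 40, 0.002, -0.004, -0.009, -3.1, 2.9, -4, 40, -0.005, 0.006, 0.008, -5.1, 1.3, -3.8, 40]'

```text
time: 11.0
eef_pos: [0.4551, -0.0324, 0.2642]
ee_rot: [-1.363, 1.11, -0.113]
ft_force: [-0.3, 0.1, -2.6]
gripper_width: 0.732
grip_force: 29.9
```

>>> move_arm --moves '[-0.004, 0.004, 0.007, -4.9, 1.5, -4, 40, -0.004, 0.002, 0.005, -4.5, 1.7, -4.3, 40, -0.004, 0.001, 0.002, -4.3, 1.8, -4.4, 40, -0.002, -0.002, 0.001, -4.1, 2.1, -4.7, 40, 0, -0.003, -0.001, -3.7, 2.4, -4.8, 40]'

```text
time: 11.42
eef_pos: [0.4552, -0.0083, 0.2653]
ee_rot: [-1.929, 1.009, -0.311]
ft_force: [-0.0, -0.9, -2.3]
gripper_width: 0.733
grip_force: 29.9
```

>>> move_arm --moves '[0, -0.005, -0.004, -3.5, 2.5, -4.9, 40, 0.002, -0.007, -0.006, -3.1, 2.8, -5, 40, 0.004, -0.008, -0.008, -2.9, 3.1, -5, 40, 0.006, -0.009, -0.01, -2.6, 3.3, -5.1, 40, -0.01, -0.004, 0.017, -2, -0.8, -4.4, 40]'

```text
time: 11.83
eef_pos: [0.468, -0.0057, 0.3005]
ee_rot: [-2.376, 0.776, -0.654]
ft_force: [1.3, -0.3, -1.7]
gripper_width: 0.73
grip_force: 30.0
```

>>> move_arm --moves '[-0.01, -0.007, 0.016, -1.8, -0.7, -4.7, 40, -0.009, -0.008, 0.015, -1.6, -0.5, -5, 40, -0.009, -0.011, 0.015, -1.3, -0.3, -5.2, 40, -0.008, -0.014, 0.013, -1.2, -0.3, -5.5, 40, -0.006, -0.015, 0.012, -0.9, 0, -5.6, 40]'

```text
time: 12.25
eef_pos: [0.4866, 0.0869, 0.253]
ee_rot: [-2.687, 0.256, -0.738]
ft_force: [0.9, -0.9, -2.1]
gripper_width: 0.731
grip_force: 30.0
```

>>> move_arm --moves '[-0.006, -0.018, 0.012, -0.7, 0.2, -5.8, 40, -0.004, -0.02, 0.01, -0.5, 0.4, -6, 40, -0.002, -0.022, 0.009, -0.2, 0.6, -6.1, 40, 0, -0.025, 0.007, 0, 0.8, -6.1, 40, 0.001, -0.026, 0.007, 0.2, 1.1, -6.3, 40]'

```text
time: 12.67
eef_pos: [0.4905, 0.2071, 0.2387]
ee_rot: [-2.775, -0.46, -0.949]
ft_force: [0.9, -1.0, -3.3]
gripper_width: 0.733
grip_force: 30.0
```

>>> move_arm --moves '[0.004, -0.028, 0.006, 0.4, 1.4, -6.4, 40, 0, 0, 0, 0, 0, 0, 40, 0, 0, 0, 0, 0, 0, 40, 0, 0, 0, 0, 0, 0, 40, 0, 0, 0, 0, 0, 0, 40]'

```text
time: 13.08
eef_pos: [0.4882, 0.2338, 0.239]
ee_rot: [-2.754, -0.609, -1.001]
ft_force: [0.7, 0.0, -2.4]
gripper_width: 0.732
grip_force: 30.0
```

```bash
python3 - <<'E'
from pour import *
p0,T0=now(); R=tool(50*DEG,25*DEG,1); print(p0+.065*T0.apply([0,0,1]),np.degrees((T0.inv()*R).magnitude()))
a,b=[cv2.resize(c,(400,400),interpolation=cv2.INTER_CUBIC) for c in(bot.snapshot("top")[110:280,100:310][:, :],bot.snapshot("side")[90:240,190:340])]
cv2.imwrite("pics/t1.png",np.hstack([a,b]))
plan([grasp([.526,.252,.09],R),grasp([.526,.252,.070],R)],40,ms=.02,lin=(0,1))
E
```

```text
[0.52609168 0.25148175 0.18918635] 0.07939650719994372
leg 0 4 q [ 0.31 -0.32  2.36  0.2   0.42  1.29]
leg 1 1 q [ 0.31 -0.27  2.37  0.23  0.36  1.25]
[-0.016, 0, 0.019, 0, 0, 0, 40, -0.016, 0, 0.019, 0, 0, 0, 40, -0.016, -0.001, 0.019, 0, 0, -0.1, 40, -0.016, 0, 0.019, 0, 0, 0, 40, -0.013, 0, 0.016, 0, 0, 0, 40]
```

View pics/t1.png

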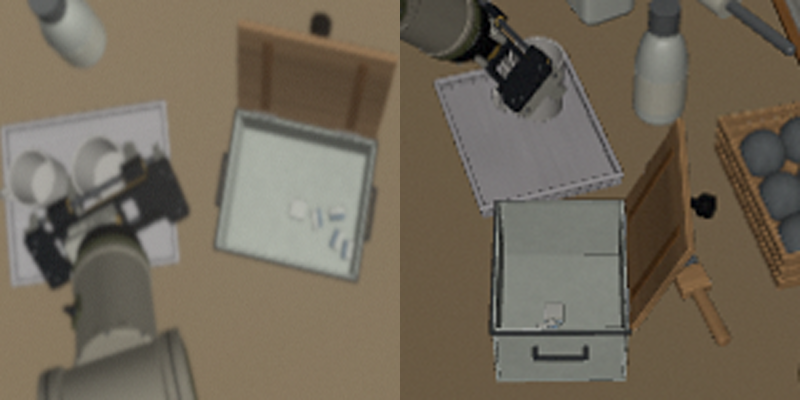

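All five tablets are in the box, at crop (298,210), (316,216), (336,212), (335,237) and (345,248), and the mug hangs empty over the tray's free half. Next I'll lower it.

>>> move_arm --moves '[-0.016, 0, 0.019, 0, 0, 0, 40, -0.016, 0, 0.019, 0, 0, 0, 40, -0.016, -0.001, 0.019, 0, 0, 0, 40, -0.016, 0, 0.019, 0, 0, 0, 40, -0.012, 0, 0.015, 0, 0, 0, 40]'

```text
time: 13.6
eef_pos: [0.4879, 0.2344, 0.1189]
ee_rot: [-2.755, -0.608, -1.002]
ft_force: [0.3, 0.1, -2.2]
gripper_width: 0.73
grip_force: 30.0
```

>>> move_arm --moves '[0, 0, 0, 0, 0, 0, 40, -0.001, 0, 0.001, 0, 0, 0, 40, -0.001, 0, 0.001, 0, 0, 0, 40, 0, 0, 0.001, 0, 0, 0, 40, 0, 0, 0, 0, 0, 0, 40]'

```text
time: 14.02
eef_pos: [0.4899, 0.2361, 0.1194]
ee_rot: [-2.751, -0.611, -1.008]
ft_force: [0.0, -0.1, -2.1]
gripper_width: 0.73
grip_force: 30.0
```

```bash
python3 - <<'E'
from pour import *
F=[]
for i in range(6): bot.snapshot("top"); F.append(bot.get_state()["ft_force"])
p0,T0=now(); R=tool(50*DEG,25*DEG,1); print(np.mean(F,0),p0,p0+.065*T0.apply([0,0,1]),np.degrees((T0.inv()*R).magnitude()))
E
```

```text
[-0.147901    0.26160271 -2.40882042] [0.48881333 0.23602022 0.1178077 ] [0.52674153 0.25373101 0.06808065] 0.10081218756815943
```

>>> move_arm --moves '[-0.0006, 0, 0.0008, 0, 0, 0, 40, -0.0006, 0, 0.0008, 0, 0, 0, 40, -0.0006, 0, 0.0008, 0, 0, 0, 40, 0, 0, 0, 0, 0, 0, 40, 0, 0, 0, 0, 0, 0, 40]'

```text
time: 14.73
eef_pos: [0.4887, 0.2359, 0.1141]
ee_rot: [-2.753, -0.611, -1.003]
ft_force: [-0.3, 0.2, -3.0]
gripper_width: 0.734
grip_force: 30.0
```

>>> move_arm --moves '[-0.0003, 0, 0.0004, 0, 0, 0, 40, 0, 0, 0, 0, 0, 0, 40, -0.0003, 0, 0.0004, 0, 0, 0, 40, 0, 0, 0, 0, 0, 0, 40, 0, 0, 0, 0, 0, 0, 40]'

```text
time: 15.15
eef_pos: [0.4892, 0.2361, 0.1138]
ee_rot: [-2.752, -0.611, -1.005]
ft_force: [-0.4, -0.3, -0.0]
gripper_width: 0.733
grip_force: 30.0
```

>>> move_arm --moves '[0, 0, 0, 0, 0, 0, 78, 0, 0, 0, 0, 0, 0, 85, 0, 0, 0, 0, 0, 0, 100, 0, 0, 0, 0, 0, 0, 100, 0, 0, 0, 0, 0, 0, 100]'

```text
time: 15.57
eef_pos: [0.4889, 0.236, 0.1134]
ee_rot: [-2.753, -0.611, -1.004]
ft_force: [-0.1, 0.0, -0.0]
gripper_width: 0.988
grip_force: 0.0
```

>>> move_arm --moves '[0, 0, -0.01, 0, 0, 0, 100, 0, 0, -0.025, 0, 0, 0, 100, 0, 0, -0.03, 0, 0, 0, 100, 0, 0, -0.03, 0, 0, 0, 100, 0, 0, -0.02, 0, 0, 0, 100]'

```text
time: 15.98
eef_pos: [0.4281, 0.2074, 0.209]
ee_rot: [-2.753, -0.612, -1.005]
ft_force: [1.0, 0.5, 0.7]
gripper_width: 1.0
grip_force: 0.0
```

```bash
python3 - <<'E'
from pour import *
p0,T0=now(); print(p0,ik(p0,T0,0,True).round(2),bot.get_state()["gripper_width"])
def bx(x,y,z): c,s=np.cos(BY),np.sin(BY); return np.r_[BX+[c*x-s*y,s*x+c*y],z]
# lid pushing: tool pointing down / tilted, closed fingers; candidates behind lid
for a in(90,75,60):
  for psi in(-60,-30,0,30,60,90):
    for f in(0,1):
      R=tool(a*DEG,psi*DEG,f); z=R.apply([0,0,1])
      qs=[ik(tip-.084*z,R) for tip in(bx(.20,.05,.21),bx(.12,.05,.30),bx(0,.05,.26),bx(-.06,.05,.125))]
      if all(q is not None for q in qs): print(a,psi,f,qs[0].round(2),qs[-1].round(2))
E
```

```text
[0.42810983 0.2074282  0.20896657] [ 0.28 -0.75  2.49  0.15  0.71  1.34] 1.0004020330501506
90 -60 0 [-0.05  0.45  1.12  0.    1.57 -0.57] [ 0.02 -0.18  1.97 -0.    1.35 -0.51]
90 -30 0 [-0.05  0.45  1.12  0.    1.57 -1.1 ] [ 0.02 -0.18  1.97 -0.    1.35 -1.03]
90 -30 1 [-0.05  0.45  1.12  0.    1.57  2.05] [ 0.02 -0.18  1.97  0.    1.35  2.11]
90 0 0 [-0.05  0.45  1.12 -0.    1.57 -1.62] [ 0.02 -0.18  1.97  0.    1.35 -1.56]
90 0 1 [-0.05  0.45  1.12 -0.    1.57  1.52] [ 0.02 -0.18  1.97  0.    1.35  1.59]
90 30 0 [-0.05  0.45  1.12  0.    1.57 -2.14] [ 0.02 -0.18  1.97  0.    1.35 -2.08]
90 30 1 [-0.05  0.45  1.12 -0.    1.57  1.  ] [ 0.02 -0.18  1.97  0.    1.35  1.06]
90 60 1 [-0.05  0.45  1.12  0.    1.57  0.47] [ 0.02 -0.18  1.97  0.    1.35  0.54]
90 90 1 [-0.05  0.45  1.12  0.    1.57 -0.05] [ 0.02 -0.18  1.97  0.    1.35  0.02]
75 -60 0 [ 0.07  0.34  1.28 -0.24  1.41 -0.42] [ 0.22 -0.25  2.05 -0.26  1.27 -0.24]
75 -30 0 [ 0.02  0.23  1.41 -0.14  1.27 -1.  ] [ 0.15 -0.4   2.17 -0.18  1.17 -0.85]
75 -30 1 [ 0.02  0.23  1.41 -0.14  1.27  2.14] [ 0.15 -0.4   2.17 -0.18  1.17  2.
[... 396 characters left out ...]
  2.11  0.26  1.28  0.27]
75 90 1 [-0.18  0.47  1.12  0.26  1.6  -0.18] [-0.2  -0.17  1.99  0.26  1.39 -0.25]
60 -60 0 [ 0.2   0.29  1.42 -0.52  1.29 -0.21] [ 0.42 -0.23  2.11 -0.55  1.26  0.07]
60 -30 0 [ 0.11  0.07  1.66 -0.36  1.   -0.81] [ 0.32 -0.57  2.35 -0.45  1.04 -0.56]
60 -30 1 [ 0.11  0.07  1.66 -0.36  1.    2.33] [ 0.32 -0.57  2.35 -0.45  1.04  2.58]
60 30 0 [-0.23  0.05  1.68  0.41  1.05 -2.47] [-0.29 -0.72  2.44  0.43  1.08 -2.52]
60 30 1 [-0.23  0.05  1.68  0.41  1.05  0.67] [-0.29 -0.72  2.44  0.43  1.08  0.62]
60 60 1 [-0.31  0.27  1.44  0.53  1.35  0.11] [-0.42 -0.39  2.23  0.55  1.28 -0.05]
60 90 1 [-0.31  0.53  1.11  0.5   1.66 -0.3 ] [-0.38 -0.08  1.97  0.48  1.47 -0.49]
```

```bash
cat > lid.py <<'E'
from plan import *
def bx(x,y,z): c,s=np.cos(BY),np.sin(BY); return np.r_[BX+[c*x-s*y,s*x+c*y],z]
R=tool(89.9*DEG,BY,1)
def tip(x,z,y=.05): return bx(x,y,z)-.084*R.apply([0,0,1]),R
def arc(phi,s=.115,o=.018): return tip(.08-s*np.cos(phi)+o*np.sin(phi),.11+s*np.sin(phi)+o*np.cos(phi))
E
python3 - <<'E'
from lid import *
p0,T0=now()
W=[(p0+[-.02,-.03,.19],T0),tip(.05,.40),tip(.20,.34),tip(.20,.222)]
plan(W,0,ms=.036,ds=6.8,lin=(0,2,3))
E
```

```text
leg 0 no IK [ 0.19086481 -0.94262657  2.24310488  0.17047306  1.16168906  1.31192461]
```

```bash
python3 - <<'E'
from lid import *
p0,T0=now()
W=[(p0+[0,-.02,.08],T0),tip(.0,.42),tip(.20,.36),tip(.20,.222)]
qa=ik(p0+[0,-.02,.08],T0);qb=ik(*W[1]);print(qa,qb)
if qa is not None:
  for u in np.linspace(0,1,6):
    p,T=fk(qa+(qb-qa)*u,P); print([(p+T.apply([0,y,.084])).round(3).tolist() for y in(.06,-.06)],p.round(3))
plan(W,0,ms=.036,ds=6.8,lin=(0,2,3))
E
```

```text
None [-5.18355349e-03 -7.41394599e-02  1.33303836e+00 -2.88044936e-04
  1.88097010e+00  1.72852462e+00]
leg 0 no IK [ 0.21291221 -0.86635534  2.4048985   0.178761    0.92344675  1.2890048 ]
```

```bash
python3 - <<'E'
from lid import *
p0,T0=now()
W=[tip(.0,.42),tip(.20,.36),tip(.20,.222)]
qa=ik(p0,T0,0,True);qb=ik(*W[0])
for u in np.linspace(0,1,7):
    p,T=fk(qa+(qb-qa)*u,P); print([(p+T.apply([0,y,.084])).round(3).tolist() for y in(.06,-.06)],p.round(3))
plan(W,0,ms=.036,ds=6.8,lin=(1,2))
E
```

```text
[[0.503, 0.176, 0.145], [0.452, 0.285, 0.145]] [0.428 0.208 0.209]
[[0.516, 0.153, 0.187], [0.474, 0.265, 0.191]] [0.453 0.19  0.259]
[[0.526, 0.125, 0.231], [0.493, 0.24, 0.237]] [0.474 0.168 0.309]
[[0.53, 0.093, 0.276], [0.509, 0.211, 0.284]] [0.492 0.142 0.359]
[[0.529, 0.058, 0.323], [0.52, 0.178, 0.33]] [0.506 0.112 0.408]
[[0.522, 0.023, 0.371], [0.527, 0.143, 0.375]] [0.515 0.081 0.457]
[[0.509, -0.011, 0.42], [0.529, 0.108, 0.42]] [0.519 0.048 0.504]
leg 0 9 q [-0.01 -0.07  1.33 -0.    1.88  1.73]
leg 1 6 q [-0.05  0.46  0.84 -0.    1.84  1.68]
leg 2 4 q [-0.05  0.45  1.1  -0.    1.59  1.68]
[0.03, 0.017, -0.019, -0.6, -4.4, 2.9, 0, 0.027, 0.017, -0.022, -0.7, -4.3, 3.2, 0, 0.024, 0.018, -0.025, -1, -4.4, 3.3, 0, 0.022, 0.018, -0.027, -1.2, -4.3, 3.5, 0, 0.019, 0.019, -0.029, -1.3, -4.3, 3.7, 0]
[0.016, 0.019, -0.031, -1.5, -4.2, 4, 0, 0.012, 0.019, -0.032, -1.5, -4.3, 4.1, 0, 0.01, 0.02, -0.031, -1.5, -4.2, 4.4, 0, 0.006, 0.02, -0.032, -1.6, -4.2, 4.5, 0, 0.033, 0, 0.01, 0, 0, 0, 0]
[0.034, 0, 0.01, 0, 0, 0, 0, 0.033, 0, 0.01, 0, 0, 0, 0, 0.033, 0, 0.01, 0, 0, 0, 0, 0.034, 0, 0.01, 0, 0, 0, 0, 0.033, 0, 0.01, 0, 0, 0, 0]
[0, 0, 0.035, 0, 0, 0, 0, 0, 0, 0.034, 0, 0, 0, 0, 0, 0, 0.035, 0, 0, 0, 0, 0, 0, 0.034, 0, 0, 0, 0, 0, 0, 0, 0, 0, 0, 0]
```

>>> move_arm --moves '[0.03, 0.017, -0.019, -0.6, -4.4, 2.9, 0, 0.027, 0.017, -0.022, -0.7, -4.3, 3.2, 0, 0.024, 0.018, -0.025, -1, -4.4, 3.3, 0, 0.022, 0.018, -0.027, -1.2, -4.3, 3.5, 0, 0.019, 0.019, -0.029, -1.3, -4.3, 3.7, 0]'

```text
time: 16.4
eef_pos: [0.4979, 0.1313, 0.3718]
ee_rot: [-3.021, -0.201, -0.449]
ft_force: [0.7, -0.1, 0.3]
gripper_width: 0.687
grip_force: 0.0
```

>>> move_arm --moves '[0.016, 0.019, -0.031, -1.5, -4.2, 4, 0, 0.012, 0.019, -0.032, -1.5, -4.3, 4.1, 0, 0.01, 0.02, -0.031, -1.5, -4.2, 4.4, 0, 0.006, 0.02, -0.032, -1.6, -4.2, 4.5, 0, 0, 0, 0, 0, 0, 0, 0]'

```text
time: 16.82
eef_pos: [0.522, 0.0463, 0.5045]
ee_rot: [3.126, -0.268, -0.005]
ft_force: [0.9, -0.8, 1.4]
gripper_width: 0.334
grip_force: 0.0
```

>>> move_arm --moves '[0.034, 0, 0.01, 0, 0, 0, 0, 0.034, 0, 0.01, 0, 0, 0, 0, 0.033, 0, 0.01, 0, 0, 0, 0, 0.033, 0, 0.01, 0, 0, 0, 0, 0.034, 0, 0.01, 0, 0, 0, 0]'

```text
time: 17.23
eef_pos: [0.6868, 0.0218, 0.4466]
ee_rot: [3.13, -0.255, -0.008]
ft_force: [1.1, 0.4, 0.0]
gripper_width: 0.012
grip_force: 0.0
```

```bash
python3 - <<'E'
from lid import *
p0,T0=now(); print(inbox(p0+.084*T0.apply([0,0,1])),np.degrees((T0.inv()*R).magnitude()),bot.get_state()["gripper_width"])
a,b=[cv2.resize(c,(400,400),interpolation=cv2.INTER_CUBIC) for c in(bot.snapshot("top")[90:250,100:320],bot.snapshot("side")[90:240,190:340])]
cv2.imwrite("pics/l1.png",np.hstack([a,b]))
plan([tip(.20,.36),tip(.20,.222)],0,ms=.03,lin=(0,1))
E
```

```text
[0.16940079 0.0508629  0.36259045] 0.39309048565991617 0.011962677075248923
leg 0 1 q [-0.05  0.46  0.84 -0.    1.84  1.68]
leg 1 5 q [-0.05  0.45  1.1  -0.    1.59  1.68]
[0.028, 0, -0.007, 0.2, 1.1, -0.1, 0, 0, 0, 0.027, 0, 0, 0, 0, 0, 0, 0.028, 0, 0, 0, 0, 0, 0, 0.028, 0, 0, 0, 0, 0, 0, 0.027, 0, 0, 0, 0]
[0, 0, 0.028, 0, 0, 0, 0, 0, 0, 0, 0, 0, 0, 0, 0, 0, 0, 0, 0, 0, 0, 0, 0, 0, 0, 0, 0, 0, 0, 0, 0, 0, 0, 0, 0]
```

View pics/l1.png

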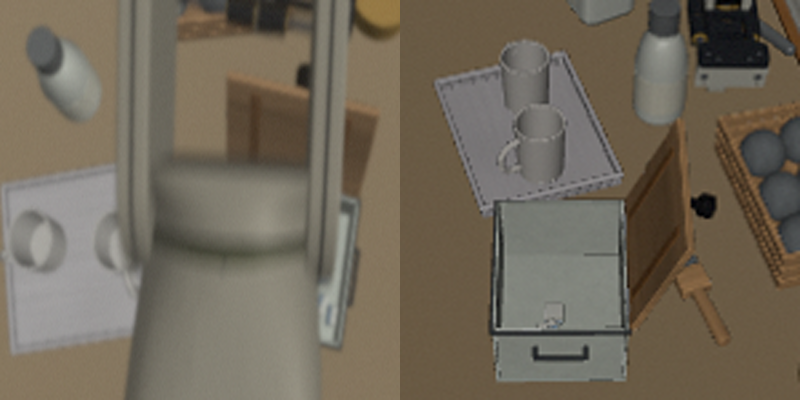

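The mug stands upright in the tray at crop (540,145), clear of the other mug. Next I'll go behind the lid and push it shut.

>>> move_arm --moves '[0.033, 0, 0, 0.2, 1.1, 0, 0, 0, 0, 0.027, 0, 0, 0, 0, 0, 0, 0.028, 0, 0, 0, 0, 0, 0, 0.028, 0, 0, 0, 0, 0, 0, 0.028, 0, 0, 0, 0]'

```text
time: 17.75
eef_pos: [0.7194, 0.0167, 0.3359]
ee_rot: [-3.131, 0.255, -0.024]
ft_force: [0.3, 0.3, -0.4]
gripper_width: 0.002
grip_force: 0.0
```

>>> move_arm --moves '[0, 0, 0.026, 0, 0, 0, 0, 0, 0, 0, 0, 0, 0, 0, 0, 0, 0, 0, 0, 0, 0, 0, 0, 0, 0, 0, 0, 0, 0, 0, 0, 0, 0, 0, 0]'

```text
time: 18.17
eef_pos: [0.7208, 0.0165, 0.3144]
ee_rot: [-3.131, 0.256, -0.03]
ft_force: [0.3, -0.6, 0.2]
gripper_width: 0.005
grip_force: 0.0
```

```bash
python3 - <<'E'
from lid import *
p0,T0=now(); print(inbox(p0+.084*T0.apply([0,0,1])),np.degrees((T0.inv()*R).magnitude()),bot.get_state()["ft_force"])
plan([arc(f) for f in(1.9,1.7,1.5,1.3,1.1,.9,.7,.5,.35)],0,ms=.015,lin=range(9))
E
```

```text
[0.20582672 0.05145156 0.23037459] 1.0128534302000534 [ 0.34294755 -0.64896596  0.18651044]
leg 0 5 q [-0.04  0.27  1.34 -0.    1.53  1.7 ]
leg 1 2 q [-0.03  0.21  1.39 -0.    1.54  1.7 ]
leg 2 2 q [-0.03  0.15  1.45 -0.    1.54  1.71]
leg 3 2 q [-0.02  0.09  1.52 -0.    1.53  1.71]
leg 4 2 q [-0.02  0.03  1.59 -0.    1.52  1.72]
leg 5 2 q [-0.01 -0.02  1.66 -0.    1.5   1.72]
leg 6 2 q [-0.01 -0.06  1.73 -0.    1.48  1.73]
leg 7 2 q [-0.   -0.1   1.79 -0.    1.45  1.73]
leg 8 1 q [ 0.   -0.11  1.83 -0.    1.42  1.74]
[-0.014, 0, 0.003, 0, -0.2, 0, 0, -0.014, 0.001, 0.003, 0, -0.2, 0, 0, -0.014, 0, 0.004, -0.1, -0.2, 0, 0, -0.014, 0, 0.003, 0, -0.2, 0, 0, -0.014, 0, 0.003, 0, -0.2, 0, 0]
[-0.011, 0, -0.004, 0, 0, 0, 0, -0.011, 0, -0.004, 0, 0, 0, 0, -0.011, 0, -0.002, 0, 0, 0, 0, -0.012, 0, -0.003, 0, 0, 0, 0, -0.011, 0, 0.001, 0, 0, 0, 0]
[-0.012, 0, 0, 0, 0, 0, 0, -0.011, 0, 0.002, 0, 0, 0, 0, -0.012, 0, 0.003, 0, 0, 0, 0, -0.01, 0, 0.004, 0, 0, 0, 0, -0.011, 0, 0.005, 0, 0, 0, 0]
[-0.009, 0, 0.007, 0, 0, 0, 0, -0.01, 0, 0.006, 0, 0, 0, 0, -0.008, 0, 0.009, 0, 0, 0, 0, -0.008, 0, 0.008, 0, 0, 0, 0, -0.009, 0, 0.015, 0, 0, 0, 0]
```

>>> move_arm --moves '[-0.014, 0, 0.003, 0, -0.2, 0, 0, -0.014, 0, 0.003, 0, -0.2, 0, 0, -0.014, 0, 0.004, 0, -0.2, 0, 0, -0.014, 0, 0.003, 0, -0.2, 0, 0, -0.014, 0, 0.003, 0, -0.2, 0, 0]'

```text
time: 18.58
eef_pos: [0.6518, 0.0278, 0.2975]
ee_rot: [-3.129, 0.256, -0.005]
ft_force: [1.8, 0.2, 2.9]
gripper_width: 0.003
grip_force: 1.1
```

>>> move_arm --moves '[-0.011, 0, -0.004, 0, 0, 0, 0, -0.011, 0, -0.004, 0, 0, 0, 0, -0.011, 0, -0.002, 0, 0, 0, 0, -0.012, 0, -0.003, 0, 0, 0, 0, -0.011, 0, 0.001, 0, 0, 0, 0]'

```text
time: 19.0
eef_pos: [0.5967, 0.0369, 0.3102]
ee_rot: [-3.129, 0.256, -0.005]
ft_force: [1.8, -0.7, 0.8]
gripper_width: 0.002
grip_force: 0.9
```

>>> move_arm --moves '[-0.012, 0, 0, 0, 0, 0, 0, -0.011, 0, 0.002, 0, 0, 0, 0, -0.012, 0, 0.003, 0, 0, 0, 0, -0.01, 0, 0.004, 0, 0, 0, 0, -0.011, 0, 0.005, 0, 0, 0, 0]'

```text
time: 19.42
eef_pos: [0.5415, 0.046, 0.2957]
ee_rot: [-3.129, 0.256, -0.005]
ft_force: [0.9, -0.7, -0.5]
gripper_width: 0.006
grip_force: 0.6
```

>>> move_arm --moves '[-0.009, 0, 0.007, 0, 0, 0, 0, -0.01, 0, 0.006, 0, 0, 0, 0, -0.008, 0, 0.009, 0, 0, 0, 0, -0.008, 0, 0.008, 0, 0, 0, 0, -0.009, 0, 0.015, 0, 0, 0, 0]'

```text
time: 19.83
eef_pos: [0.4988, 0.0532, 0.2517]
ee_rot: [-3.129, 0.256, -0.008]
ft_force: [0.6, -0.4, 0.7]
gripper_width: 0.006
grip_force: 0.5
```

```bash
python3 - <<'E'
from lid import *
p0,T0=now(); print(inbox(p0+.084*T0.apply([0,0,1])),np.degrees((T0.inv()*R).magnitude()),bot.get_state()["ft_force"])
plan([arc(.2,o=.014),arc(.05,o=.011)],0,ms=.012,lin=(0,1))
E
```

```text
[-0.02043714  0.05175772  0.1676623 ] 0.22414684340557114 [ 0.56876458 -0.42279087  0.73402127]
leg 0 2 q [ 0.   -0.12  1.87 -0.    1.39  1.74]
leg 1 2 q [ 0.01 -0.11  1.9  -0.    1.35  1.74]
[-0.005, 0.001, 0.011, -0.1, -0.1, 0, 0, -0.004, 0.001, 0.01, 0, -0.1, 0, 0, -0.003, 0, 0.01, 0, 0, 0, 0, -0.002, 0, 0.01, 0, 0, 0, 0, 0, 0, 0, 0, 0, 0, 0]
```

>>> move_arm --moves '[-0.005, 0, 0.011, 0, 0, 0, 0, -0.004, 0, 0.01, 0, 0, 0, 0, -0.003, 0, 0.01, 0, 0, 0, 0, -0.002, 0, 0.01, 0, 0, 0, 0, 0, 0, 0, 0, 0, 0, 0]'

```text
time: 20.25
eef_pos: [0.4825, 0.0556, 0.2052]
ee_rot: [-3.13, 0.256, 0.006]
ft_force: [0.8, 0.6, -0.1]
gripper_width: 0.004
grip_force: 0.0
```

>>> move_arm --moves '[0, 0, 0.002, 0, 0, 0, 0, 0, 0, 0.002, 0, 0, 0, 0, 0, 0, 0.001, 0, 0, 0, 0, 0, 0, 0.001, 0, 0, 0, 0, 0, 0, 0, 0, 0, 0, 0]'

```text
time: 20.67
eef_pos: [0.4834, 0.0556, 0.2045]
ee_rot: [-3.13, 0.255, 0.004]
ft_force: [-17.4, -1.5, 30.7]
gripper_width: 0.006
grip_force: 15.3
```

>>> move_arm --moves '[0, 0, -0.004, 0, 0, 0, 0, 0, 0, -0.02, 0, 0, 0, 0, 0, 0, -0.04, 0, 0, 0, 0, 0, 0, -0.04, 0, 0, 0, 0, 0, 0, -0.04, 0, 0, 0, 0]'

```text
time: 21.08
eef_pos: [0.4831, 0.0552, 0.3464]
ee_rot: [-3.13, 0.256, 0.006]
ft_force: [0.7, -0.6, -1.1]
gripper_width: 0.003
grip_force: 0.0
```

>>> move_arm --moves '[-0.02, 0, -0.03, 0, 0, 0, 0, -0.03, 0, -0.03, 0, 0, 0, 0, -0.03, 0, -0.03, 0, 0, 0, 0, -0.03, 0, -0.03, 0, 0, 0, 0, 0, 0, 0, 0, 0, 0, 0]'

```text
time: 21.5
eef_pos: [0.3746, 0.0733, 0.4717]
ee_rot: [-3.128, 0.254, -0.013]
ft_force: [0.1, 0.3, 1.3]
gripper_width: 0.005
grip_force: 0.0
```

```bash
python3 - <<'E'
from lid import *
print(now()[0])
a=bot.snapshot("top")[100:260,90:320];b=bot.snapshot("side")[90:340,180:340]
a=cv2.resize(a,(430,300),interpolation=cv2.INTER_CUBIC);b=cv2.resize(b,(370,578),interpolation=cv2.INTER_CUBIC)
o=np.zeros((578,800,3),np.uint8);o[:300,:430]=a;o[:,430:]=b;cv2.imwrite("pics/fin.png",o)
E
```

```text
[0.37455604 0.07333682 0.47169579]
```

View pics/fin.png

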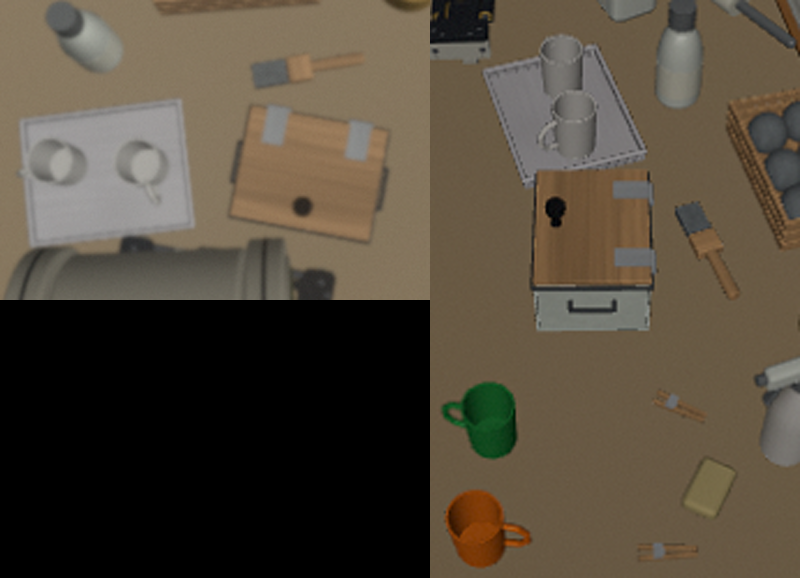

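The final picture shows the lid shut flat on the box, knob at (303,206). Both mugs stand upright in the tray at (57,162) and (142,165), and nothing else has moved. Handing in.

```bash
python3 -c "
from cell import bot
print(bot.sign_off())"
```

```text
the job is handed in; nothing more can be done
None
```

The job is done and handed in at about 21.6 s: all five tablets are in the box, the empty mug stands upright in the drip tray beside the other mug, and the lid is shut, with nothing else seen to have moved.

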